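# Open the shields and set the preheater for board rework

### The arm

A 6-joint arm with a two-finger parallel gripper is mounted at the origin on the work surface. World frame = base frame: x ahead of the robot, y to its left, z up, the work surface at z = 0. Lengths are in m, angles in rad, forces in N, time in s.
With the tool pointing down it reaches from about 0.35 to 0.775 m from the base axis. Payload 7.3 kg.
Tool frame: the origin (TCP) lies at the very end of the fingers, on their centre line; the grasp point (between the pads) lies 19 mm behind it; z points along the fingers, y is the line along which they close (so a half turn about z gives the same grasp; the last joint's range is limited). The gripper opens to 92 mm and grips with 3 to 60 N. Pads are 19 mm wide; open, the fingers measure 130 mm over their backs; the gripper's body (75 mm by 190 mm) begins 47 mm behind the grasp point.
Start: joints at [1.091, 0.342, 1.524, -0, 1.275, -0.146], TCP at [0.172, 0.496, 0.227] pointing down, gripper open.
Joint ranges: [-2.53, 2.53], [-0.77, 2.02], [0.04, 2.7], [-1, 4.14], [0.28, 2.66], [-3.11, 3.11]. Speed limits (rad/s): [2.57, 2.57, 3.14, 3.14, 3.14, 3.14].

### API

Orientations are given as [roll, pitch, yaw] about the fixed x, y, z axes, in that order (R = Rz(yaw) Ry(pitch) Rx(roll)).
In Python, from cell import telemetry, eyes, job gives the robot as it stands.
- The arm moves only by the tool apply_moves, never from a script. Its arguments are lists of equal length, an entry for each row: "delta_pos": the shift along the world's x, y, z each as a share of 0.4 m, from -1 to 1, a list of three; "dr": the turn, a rotation vector about the world's x, y, z each as a share of 0.5 rad, from -1 to 1, a list of three; "jaw": the opening, from 0 (shut) to 1 (fully open). A call has 1 to 8 rows; each row is the pose to reach, as a shift and turn from the pose commanded when the call began; what a row does not reach only later rows make up. A row lasts 1/12 s, in which the tool goes at most 41.7 mm and 7.16 degrees, less where a joint would pass 70% of its speed; a pose out of reach is approached as far as the arm can. A call with a number of a shift or a turn outside -1 to 1 is refused whole. A call with a gripper value outside its range is refused whole. The fingers move at their own pace and stop on an object; "force" is the grip in N (left out, the last holds). Time passes only in rows, so rows that repeat a pose let the fingers close. It gives the time, the measured TCP pose, the force, the opening and the grip force at its end, in the units of the state.
- telemetry.observe(): the state, without advancing time (a new reading comes with each control period).
- eyes.read_camera(name): name is "scene" or "top" or "wrist"; returns the picture (420x560x3 uint8, red, green, blue); there is no depth.
- eyes.camera_model(name): a dict with "vertical_fov" (degrees; the focal length in pixels is half the picture's height over the tangent of half this angle, whatever the lens; pixels are square), "cx", "cy" (the principal point, pixels), "rvec" (rotation vector, rad) and "tvec" (3), from world to camera coordinates, as OpenCV has them; the wrist camera has in their place "hand_eye" (4x4, takes a point from camera to tool coordinates, whose origin is the TCP and whose axes are the flange's). Camera axes: x right, y down, z forward; pixel columns grow to the right and rows downward; lengths in m; the calibration is good to about 2 mm. A picture is of the moment at which its call begins: read the wrist's pose just before it. camera_model takes no time and is no camera call.
- job.hand_in(): hands the job in; it is judged then, once.
The state is a dict: "time": time; "qpos": joint angles; "qvel": joint speeds; "joint_efforts": joint torques, N m; "tool_pos": TCP position; "tool_rot": TCP orientation; "contact_force": force on the tool from outside, world axes, zero at the start; "torque": the same for the moment, N m; "opening": finger opening in m; "grip_force": force on a finger pad.
Only numpy, scipy, OpenCV 4.12 (cv2) and the standard library are available. Lean on these libraries where they do the work, as an engineer would, in place of code of your own. Each camera call takes 0.05 s, during which the arm holds its last target. There are 200 camera calls.

### The job

Get the circuit board ready for rework: lift every shield lid off the board and lay it in the grey tray, all lids flat on the tray floor and none stacked, without leaning on the board. Then draw back the guard that covers the preheater's knob, turn the knob until its pointer meets the steel mark on the dial, and slide the guard fully over it again to lock the setting. Leave the spool, the rosin and the jar where they are.

Things in the scene. Friction and masses are not known exactly. Their poses are not given: they have to be found in the camera images.
- board: green circuit board on a dark steel preheater, one fixed unit 240 (x) x 280 (y) mm; origin under its centre on the bench. The board is 190 (x) x 240 (y) mm, its top 54 mm above the bench, and carries six shield frames (see point board_top)
- board_top (a point): centre of the board's top face, axes as the board's. Six open-topped steel frames, 43.5 (x) x 29.5 (y) x 16 mm high, at (x, y) mm: frame 0 (-42, -74), 1 (-42, 0), 2 (-42, 74), 3 (42, -74), 4 (42, 0), 5 (42, 74); some bare, some under a lid. At the +x edge: three 14 mm high capacitors near (85, 66), a 9 mm connector near (85, -50)
- lid0: loose steel shield lid, an open-bottomed box 48 (its x) x 34 (its y) x 16 mm high (its z), walls 1 mm, roof 2 mm, 25 to 50 g; origin at the centre of that box, 8 mm below its top. If present it starts over frame 0 with 1.25 mm of play all round, roof on the frame's top, lower rim 2 mm above the board: lift it straight up over 14 mm to free it. Grip it across its 34 mm width
- lid1: another lid just like lid0; if present it starts over frame 1
- lid2: another lid just like lid0; if present it starts over frame 2
- lid3: another lid just like lid0; if present it starts over frame 3
- lid4: another lid just like lid0; if present it starts over frame 4
- lid5: another lid just like lid0; if present it starts over frame 5
- tray: grey open plastic tray fixed to the bench, 200 (x) x 170 (y) mm outside, walls 5 mm thick and 14 mm high above the bench, floor 5 mm thick; origin under its centre on the bench
- regulator: grey preheater regulator box fixed to the bench, 130 (x) x 240 (y) x 50 mm high; origin under its centre on the bench. The knob's axis is at (0, 65) mm in its frame; the guard slides along its y
- knob (a joint): black pointer knob on a white dial; rad, grows as it turns clockwise seen from above, 0 (pointer 2.2 rad counter-clockwise of the regulator's x) to 4.4; stays where left (friction 0.03 N m). Its grip is an upright bar 44 mm long (along the pointer), 14 mm wide, 24 mm high, its top 85 mm above the bench, on a disc 46 mm across that is 61 mm above the bench at its top
- knob_grip (a point): point on the knob's vertical axis in the middle of the grip bar, 73 mm above the bench; its x axis points along the pointer
- knob_tip (a point): outer tip of the knob's white pointer, 35 mm from the knob's axis
- mark_point (a point): inner tip of the steel set-point clip on the dial's rim (the mark), 35 mm from the knob's axis; the knob is set when its pointer tip meets it. It lies on the far side of the dial
- lock (a joint): guard that locks the knob: a bridge with steel sides and a clear roof (119 x 80 mm, 52 mm high over the box) sliding over the dial; m, 0 = drawn back fully, 0.10 = fully over the knob, against its stop; moves along the regulator's +y, starts over the knob, friction about 1.5 N plus 8 N s/m, stays where left
- lock_handle (a point): point in the guard's black upright handle bar on its roof: the bar is 44 mm long (regulator's x), 12 mm thick (y), 30 mm high, its top 132 mm above the bench; this point is 12 mm below its top
- spool: bystander: white solder spool, 56 mm across, 30 mm high; origin under its centre
- rosin: bystander: amber lump of rosin, about 50 x 40 x 38 mm; origin under its centre
- cleaner: bystander: jar of tip cleaner, 44 mm across, 70 mm high; origin under its centre
Mind the look-alikes: they are no part of the job. What is shaped like the lid4 but yellow is not meant. What is shaped like the lid2 but black is not meant.

How it is judged:
By the outcome, as a careful person would: the job done as asked, in the order asked, and still so for the second after the job is handed in, with the robot touching nothing.
Of lid0, lid1, lid2, lid3, lid4, lid5 only 3 to 5 are there at a start; the rules pass over those that are not, and their reading is None.
At some moment in a run one of lid0, lid1, lid2, lid3, lid4, lid5 may be knocked a few centimetres aside while the robot is not near it.
Once in a run the grip may slacken for a moment while it holds something.
It also fails if it takes over 210 s, if anything falls off the work surface, if the arm or the gripper's body presses on something with over 40 N, if the wrist force passes 120 N, or if a joint passes its speed limit or range.

## Working session

There is one attempt and no reset: what is moved stays moved. The work goes in short steps, Python scripts to look and compute and a tool call to move; the robot and the scene stay as the last step left them, time stands still between calls to the robot, and variables do not carry over. Pictures are saved under pics/ and viewed, at most 14 in all, crops included, and the job is handed in when it is done.

Besides the shell and the picture viewer there is one more tool, called after "Call:" as name(argument=value, ...), one argument or row to a line, values as JSON. apply_moves: Moves the arm, as the interface text tells. Its arguments: {"type":"object","properties":{"delta_pos":{"type":"array"},"dr":{"type":"array"},"jaw":{"type":"array"},"force":{"type":"number"}},"required":["delta_pos","dr","jaw"]}

```bash
ls; mkdir -p pics; cat > h.py <<'E'
import numpy as np, cv2
from cell import telemetry, eyes, job
def cam(n):
    m=eyes.camera_model(n); f=210/np.tan(np.radians(m['vertical_fov'])/2)
    return m,f
def ray(n,u,v):
    m,f=cam(n); R=cv2.Rodrigues(np.array(m['rvec'],float))[0]; t=np.array(m['tvec'],float)
    d=R.T@np.array([(u-m['cx'])/f,(v-m['cy'])/f,1]); return -R.T@t, d
def onz(n,u,v,z):
    o,d=ray(n,u,v); return (o+d*(z-o[2])/d[2])
def proj(n,p):
    m,f=cam(n); R=cv2.Rodrigues(np.array(m['rvec'],float))[0]
    c=R@np.array(p,float)+np.array(m['tvec'],float); return f*c[0]/c[2]+m['cx'],f*c[1]/c[2]+m['cy']
def snap(n,name):
    im=eyes.read_camera(n); cv2.imwrite('pics/'+name,im[:,:,::-1]); return im
E
python3 - <<'E'
from h import *
s=telemetry.observe(); print(s)
for n in ['scene','top','wrist']:
    print(n,eyes.camera_model(n))
snap('top','top1.png'); snap('scene','sc1.png')
E
```

```text
pics
{'time': 0.0, 'qpos': array([ 1.09103112e+00,  3.42736504e-01,  1.52503191e+00, -1.54090895e-05,
        1.27541717e+00, -1.46030437e-01]), 'qvel': array([ 1.52686189e-03,  1.22103025e-03, -9.79801181e-05,  7.41000840e-04,
       -6.56906446e-04,  7.90284147e-05]), 'joint_efforts': array([ 1.58747025e-03, -4.31255114e+01, -2.44218117e+01,  7.18911644e-02,
        5.61749493e-02, -1.27872236e-04]), 'tool_pos': array([0.17177848, 0.49565641, 0.22603263]), 'tool_rot': array([-3.14001454e+00, -2.17211981e-04,  2.80786221e+00]), 'contact_force': array([-0.70849137, -0.16487374,  0.46210369]), 'torque': array([ 0.01989954, -0.03676324,  0.00453418]), 'grip_force': 0.0, 'opening': 0.09201967133528581}
scene {'vertical_fov': 48.76526863774277, 'cx': 279.58632847845035, 'cy': 206.87660245576643, 'rvec': array([ 1.76967957,  1.41360245, -0.72416271]), 'tvec': array([-0.12909893, -0.2175946 ,  1.68835108])}
top {'vertical_fov': 45.82764373630094, 'cx': 275.0809373463521, 'cy': 208.40478765282413, 'rvec': array([ 2.17481226, -2.04832099,  0.21960649]), 'tvec': array([-0.02690399,  0.55793568,  1.08778408])}
wrist {'vertical_fov': 71.58659102369964, 'cx': 281.8729198091886, 'cy': 209.33025246767508, 'hand_eye': array([[ 9.65846429e-04, -9.55228509e-01, -2.95867475e-01,
         7.94618568e-02],
       [ 9.99999531e-01,  9.41836396e-04,  2.23671089e-04,
         4.11291282e-04],
       [ 6.50017563e-05, -2.95867553e-01,  9.55228971e-01,
        -1.58477446e-01],
       [ 0.00000000e+00,  0.00000000e+00,  0.00000000e+00,
         1.00000000e+00]])}
```

View pics/top1.png

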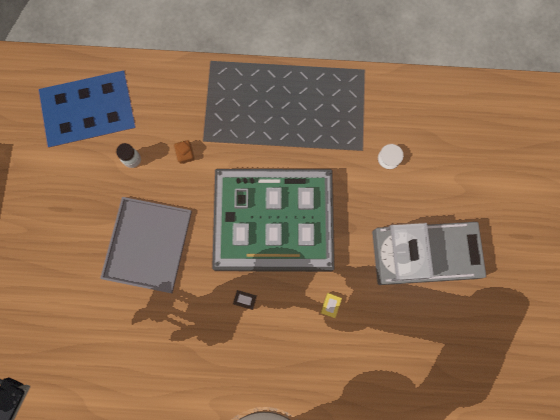

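View pics/sc1.png

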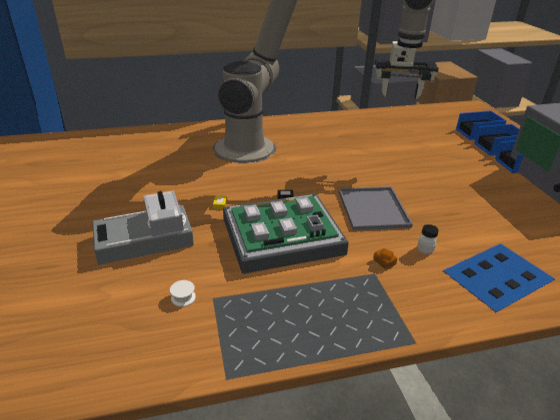

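The board's +x (capacitors, about (245,181)) points up in the top view and its +y points left. Frame 5 at (241,198) is bare. Lids sit at (274,198), (306,198), (241,234), (274,234) and (306,234), which are lids 4, 3, 2, 1 and 0. The black (245,300) and yellow (332,305) look-alikes lie on the bench and are not part of the job. The tray is at (148,245). The guard's handle is at (413,250) and covers the knob. Next I'll measure poses.

```bash
cat > m.py <<'E'
from h import *
im=cv2.imread('pics/top1.png'); hsv=cv2.cvtColor(im,cv2.COLOR_BGR2HSV)
def rect(mask,box,z,n='top'):
    m=np.zeros_like(mask); x0,y0,x1,y1=box; m[y0:y1,x0:x1]=mask[y0:y1,x0:x1]
    m=cv2.morphologyEx(m,cv2.MORPH_CLOSE,np.ones((5,5)))
    c=max(cv2.findContours(m,0,2)[0],key=cv2.contourArea)
    P=np.array([onz(n,u,v,z)[:2] for u,v in c[:,0]],np.float32)
    r=cv2.minAreaRect(P); return r,cv2.boxPoints(r)
g=cv2.inRange(hsv,(35,60,20),(85,255,255))
print('board',rect(g,(205,160,345,275),.054))
lid=cv2.inRange(hsv,(0,0,120),(180,60,255))
for k,(u,v) in {4:(274,198),3:(306,198),2:(241,234),1:(274,234),0:(306,234)}.items():
    print('lid',k,rect(lid,(u-14,v-16,u+14,v+16),.072)[0])
print(proj('top',(0,0,0)),hsv[245,148],hsv[203,150],hsv[275,430],hsv[230,445])
E
python3 m.py
python3 - <<'E'
import cv2
im=cv2.imread('pics/top1.png')
a=cv2.resize(im[190:300,95:200],None,fx=4,fy=4,interpolation=2)
b=cv2.resize(im[210:295,365:490],None,fx=3,fy=3,interpolation=2)
import numpy as np
o=np.zeros((440,800,3),np.uint8); o[:440,:420]=a; o[:255,425:800]=b
cv2.imwrite('pics/c1.png',o)
E
```

```text
board (((0.5385214686393738, 0.010036587715148926), (0.18799003958702087, 0.23773561418056488), 3.226395606994629), array([[ 0.43798542,  0.12342581],
       [ 0.45136547, -0.11393299],
       [ 0.6390575 , -0.10335264],
       [ 0.62567747,  0.13400617]], dtype=float32))
lid 4 ((0.5867117047309875, 0.017973260954022408), (0.06391026079654694, 0.04595927894115448), 7.2323174476623535)
lid 3 ((0.5852392315864563, -0.06047021597623825), (0.04946373775601387, 0.03678393363952637), 2.873896837234497)
lid 2 ((0.49326395988464355, 0.08197378367185593), (0.04815211519598961, 0.03613618388772011), 4.034168243408203)
lid 1 ((0.4977424144744873, 0.007728949189186096), (0.04784592241048813, 0.03617675229907036), 3.443063497543335)
lid 0 ((0.5020288825035095, -0.06549350172281265), (0.04796234145760536, 0.0339641198515892), 2.8501944541931152)
(np.float64(262.7935345708646), np.float64(463.22132650524065)) [165  12 125] [169  16 125] [  5   9 164] [ 17  14 131]
```

View pics/c1.png

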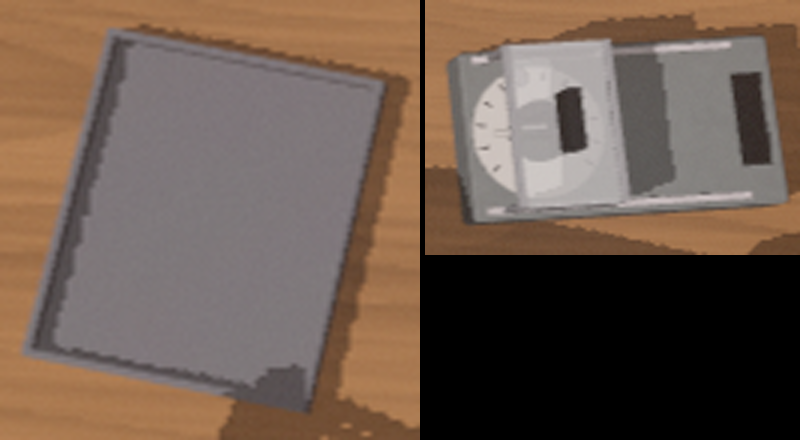

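The crop shows the tray rim corners at full-image (122.5,197.5), (191,210.5), (172,293) and (101,278). The guard's black handle is at about (555,120) in the crop, roughly (408,250) in the full image. The dial is at the left (+y) end of the regulator.

```bash
cat > m2.py <<'E'
from h import *
P=np.array([onz('top',u,v,.014)[:2] for u,v in [(122.5,197.5),(191.2,210.5),(172,293),(101.2,278)]])
print(P,P.mean(0)); c=P.mean(0)
dx=(P[0]-P[3]+P[1]-P[2])/2; dy=(P[0]-P[1]+P[3]-P[2])/2
print(np.linalg.norm(dx),np.linalg.norm(dy),np.degrees(np.arctan2(dx[1],dx[0])),np.degrees(np.arctan2(-dy[0],dy[1])))
a=(np.arctan2(dx[1],dx[0])+np.arctan2(-dy[0],dy[1]))/2
R=np.array([[np.cos(a),-np.sin(a)],[np.sin(a),np.cos(a)]])
print('tray',c,np.degrees(a))
for q in [(.062,.034),(.062,-.034),(0,.034),(0,-.034),(-.062,.034),(-.062,-.034)]: print(q,(c+R@q).round(4))
im=cv2.imread('pics/top1.png')
m=(im.max(2)<70).astype(np.uint8); m[:, :395]=0; m[:,430:]=0; m[:230]=0; m[275:]=0
n,l,s,ce=cv2.connectedComponentsWithStats(m); print(s,ce)
k=1+s[1:,4].argmax(); print('handle',onz('top',*ce[k],.130))
E
python3 m2.py; python3 -c "
import math
c=(.5390,.0102);a=.0558
for k,(x,y) in enumerate([(-42,-74),(-42,0),(-42,74),(42,-74),(42,0)]): print(k,round(c[0]+(x*math.cos(a)-y*math.sin(a))/1e3,4),round(c[1]+(x*math.sin(a)+y*math.cos(a))/1e3,4))"
```

```text
[[0.57230912 0.37436969]
 [0.55051818 0.20677635]
 [0.35394609 0.23277076]
 [0.37841409 0.40024109]] [0.46379687 0.30353947]
0.19694836327055376 0.1691209260010985 -7.566316076798734 -7.860574059124041
tray [0.46379687 0.30353947] -7.713445067961388
(0.062, 0.034) [0.5298 0.3289]
(0.062, -0.034) [0.5207 0.2615]
(0, 0.034) [0.4684 0.3372]
(0, -0.034) [0.4592 0.2698]
(-0.062, 0.034) [0.4069 0.3456]
(-0.062, -0.034) [0.3978 0.2782]
[[     0      0    560    420 235057]
 [   409    240      9     20    143]] [[279.41874099 209.47570589]
 [413.06993007 249.43356643]]
handle [ 0.47224942 -0.29189303  0.13      ]
0 0.5012 -0.066
1 0.4971 0.0079
2 0.4929 0.0817
3 0.5851 -0.0613
4 0.5809 0.0125
```

Call:
apply_moves(
  delta_pos=[
    [0.5,-0.65,0],
    [0.5,-0.65,0],
    [0.5,-0.65,0],
    [0.5,-0.65,0],
    [0.5,-0.65,0],
    [0.5,-0.65,0],
    [0.5,-0.65,0],
    [0.5,-0.65,0],
  ],
  dr=[
    [0,0,0.78],
    [0,0,0.78],
    [0,0,0.78],
    [0,0,0.78],
    [0,0,0.78],
    [0,0,0.78],
    [0,0,0.78],
    [0,0,0.78],
  ],
  jaw=[0.62,0.62,0.62,0.62,0.62,0.62,0.62,0.62],
  force=20,
)

```text
time: 0.77
tool_pos: [0.3677, 0.2405, 0.2266]
tool_rot: [3.142, -0.0, -3.085]
contact_force: [-0.3, 0.9, 0.5]
opening: 0.0572
grip_force: 0.0
```

Call:
apply_moves(
  delta_pos=[
    [0.303,-0.385,-0.265],
    [0.303,-0.385,-0.265],
    [0.303,-0.385,-0.265],
    [0.303,-0.385,-0.265],
    [0.303,-0.385,-0.265],
    [0.303,-0.385,-0.265],
    [0.303,-0.385,-0.265],
    [0.303,-0.385,-0.265],
  ],
  dr=[
    [0,0,0],
    [0,0,0],
    [0,0,0],
    [0,0,0],
    [0,0,0],
    [0,0,0],
    [0,0,0],
    [0,0,0],
  ],
  jaw=[0.62,0.62,0.62,0.62,0.62,0.62,0.62,0.62],
)

```text
time: 1.43
tool_pos: [0.4878, 0.0882, 0.1202]
tool_rot: [3.141, -0.002, -3.087]
contact_force: [-0.2, 0.9, 0.7]
opening: 0.057
grip_force: 0.0
```

```bash
cat >> h.py <<'E'
from scipy.spatial.transform import Rotation as Ro
def wonz(s,u,v,z):
    m,f=cam('wrist'); H=np.array(m['hand_eye']); T=np.eye(4); T[:3,:3]=Ro.from_euler('xyz',s['tool_rot']).as_matrix(); T[:3,3]=s['tool_pos']
    G=T@H; d=G[:3,:3]@np.array([(u-m['cx'])/f,(v-m['cy'])/f,1]); o=G[:3,3]; return o+d*(z-o[2])/d[2]
def wproj(s,p):
    m,f=cam('wrist'); H=np.array(m['hand_eye']); T=np.eye(4); T[:3,:3]=Ro.from_euler('xyz',s['tool_rot']).as_matrix(); T[:3,3]=s['tool_pos']
    c=np.linalg.inv(T@H)@np.append(p,1); return f*c[0]/c[2]+m['cx'],f*c[1]/c[2]+m['cy']
E
python3 - <<'E'
from h import *
s=telemetry.observe(); print(s['tool_pos'],s['tool_rot'])
im=snap('wrist','w1.png')
for k,p in enumerate([(.5012,-.066),(.4971,.0079),(.4929,.0817),(.5851,-.0613),(.5809,.0125)]): print(k,wproj(s,(*p,.072)))
E
```

```text
[0.48783664 0.08822279 0.12021527] [ 3.14109090e+00 -2.07380946e-03 -3.08710011e+00]
0 (np.float64(78.94590155242301), np.float64(234.68751792007242))
1 (np.float64(175.91930474881798), np.float64(234.67982299165502))
2 (np.float64(272.7489668760696), np.float64(234.54370801797765))
3 (np.float64(99.2809431213037), np.float64(326.86137235479936))
4 (np.float64(186.43645772877608), np.float64(326.74231152136866))
```

View pics/w1.png

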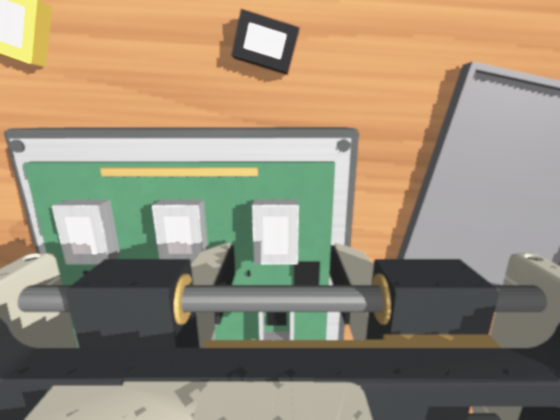

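The wrist view shows lid 2 between the fingers at (275,232), where I predicted (273,234). The calibration agrees, so I'll descend and grip.

Call:
apply_moves(
  delta_pos=[
    [0.013,-0.016,0],
    [0.013,-0.016,-0.075],
    [0.013,-0.016,-0.125],
    [0.013,-0.016,-0.155],
    [0.013,-0.016,-0.155],
    [0.013,-0.016,-0.155],
    [0.013,-0.016,-0.155],
    [0.013,-0.016,-0.155],
  ],
  dr=[
    [0,0,0],
    [0,0,0],
    [0,0,0],
    [0,0,0],
    [0,0,0],
    [0,0,0],
    [0,0,0],
    [0,0,0],
  ],
  jaw=[0.62,0.62,0.62,0.62,0.62,0.3,0.3,0.3],
  force=25,
)

```text
time: 2.15
tool_pos: [0.4944, 0.0823, 0.0601]
tool_rot: [-3.142, 0.003, -3.085]
contact_force: [0.6, -0.3, -0.7]
opening: 0.0413
grip_force: 0.0
```

Call:
apply_moves(
  delta_pos=[
    [0,0,0],
    [0,0,0],
    [0,0,0],
    [0,0,0],
    [0,0,0.04],
    [0,0,0.1],
    [0,0,0.15],
    [0,0,0.15],
  ],
  dr=[
    [0,0,0],
    [0,0,0],
    [0,0,0],
    [0,0,0],
    [0,0,0],
    [0,0,0],
    [0,0,0],
    [0,0,0],
  ],
  jaw=[0.3,0.3,0.3,0.3,0.3,0.3,0.3,0.3],
)

```text
time: 2.82
tool_pos: [0.4958, 0.0819, 0.1225]
tool_rot: [-3.141, 0.007, -3.085]
contact_force: [0.0, -0.2, 1.1]
opening: 0.0338
grip_force: 25.0
```

Call:
apply_moves(
  delta_pos=[
    [0.085,0.618,0],
    [0.085,0.618,0],
    [0.085,0.618,0],
    [0.085,0.618,0],
    [0.085,0.618,0],
    [0.085,0.618,0],
    [0.085,0.618,0],
    [0.085,0.618,0],
  ],
  dr=[
    [0,0,-0.38],
    [0,0,-0.38],
    [0,0,-0.38],
    [0,0,-0.38],
    [0,0,-0.38],
    [0,0,-0.38],
    [0,0,-0.38],
    [0,0,-0.38],
  ],
  jaw=[0.3,0.3,0.3,0.3,0.3,0.3,0.3,0.3],
)

```text
time: 3.48
tool_pos: [0.5268, 0.3314, 0.1175]
tool_rot: [-3.141, -0.001, 3.012]
contact_force: [-0.3, -0.3, -0.8]
opening: 0.0336
grip_force: 25.0
```

Call:
apply_moves(
  delta_pos=[
    [0.007,-0.006,-0.1],
    [0.007,-0.006,-0.2],
    [0.007,-0.006,-0.24],
    [0.007,-0.006,-0.262],
    [0.007,-0.006,-0.265],
    [0.007,-0.006,-0.265],
    [0.007,-0.006,-0.265],
  ],
  dr=[
    [0,0,0],
    [0,0,0],
    [0,0,0],
    [0,0,0],
    [0,0,0],
    [0,0,0],
    [0,0,0],
  ],
  jaw=[0.3,0.3,0.3,0.3,0.3,0.3,0.3],
)

```text
time: 4.07
tool_pos: [0.5316, 0.3267, 0.0145]
tool_rot: [3.14, 0.003, 3.007]
contact_force: [-0.5, -0.2, -0.8]
opening: 0.0337
grip_force: 25.0
```

Call:
apply_moves(
  delta_pos=[
    [0,0,-0.012],
    [0,0,-0.012],
    [0,0,-0.012],
    [0,0,-0.012],
    [0,0,-0.012],
    [0,0,0.06],
    [0,0,0.16],
    [0,0,0.26],
  ],
  dr=[
    [0,0,0],
    [0,0,0],
    [0,0,0],
    [0,0,0],
    [0,0,0],
    [0,0,0],
    [0,0,0],
    [0,0,0],
  ],
  jaw=[0.3,0.3,0.49,0.49,0.49,0.49,0.49,0.49],
)

```text
time: 4.73
tool_pos: [0.5294, 0.3264, 0.1169]
tool_rot: [-3.14, -0.003, 3.008]
contact_force: [1.1, 0.4, 0.7]
opening: 0.045
grip_force: 0.0
```

```bash
python3 - <<'E'
from h import *
s=telemetry.observe(); print(s['tool_pos'],s['contact_force'],s['qpos'])
im=snap('wrist','w2.png')
E
```

```text
[0.5293865  0.3263833  0.11692959] [1.13473714 0.35117677 0.73682502] [ 4.29292870e-01  6.16744964e-01  1.38503583e+00  7.57579139e-05
  1.14307767e+00 -1.00781304e+00]
```

View pics/w2.png

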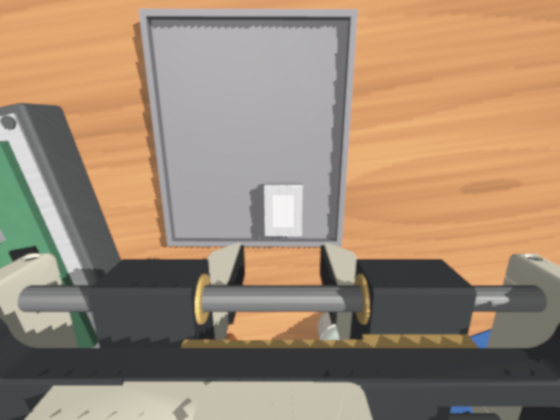

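Lid 2 lies flat in the tray at (283,210), clear of the walls. Next is lid 1.

Call:
apply_moves(
  delta_pos=[
    [-0.081,-0.796,0.008],
    [-0.081,-0.796,0.008],
    [-0.081,-0.796,0.008],
    [-0.081,-0.796,0.008],
    [-0.081,-0.796,0.008],
    [-0.081,-0.796,0.008],
    [-0.081,-0.796,0.008],
    [-0.081,-0.796,0.008],
  ],
  dr=[
    [0,0,0.37],
    [0,0,0.37],
    [0,0,0.37],
    [0,0,0.37],
    [0,0,0.37],
    [0,0,0.37],
    [0,0,0.37],
    [0,0,0.37],
  ],
  jaw=[0.62,0.62,0.62,0.62,0.62,0.62,0.62,0.62],
)

```text
time: 5.45
tool_pos: [0.4973, 0.0054, 0.1201]
tool_rot: [-3.141, 0.0, -3.091]
contact_force: [0.9, 0.9, -0.4]
opening: 0.0568
grip_force: 0.0
```

Call:
apply_moves(
  delta_pos=[
    [0,0.004,0],
    [0,0.004,-0.08],
    [0,0.004,-0.13],
    [0,0.004,-0.154],
    [0,0.004,-0.154],
    [0,0.004,-0.154],
    [0,0.004,-0.154],
    [0,0.004,-0.154],
  ],
  dr=[
    [0,0,0],
    [0,0,0],
    [0,0,0],
    [0,0,0],
    [0,0,0],
    [0,0,0],
    [0,0,0],
    [0,0,0],
  ],
  jaw=[0.62,0.62,0.62,0.62,0.6,0.3,0.3,0.3],
)

```text
time: 6.12
tool_pos: [0.4989, 0.0101, 0.0595]
tool_rot: [-3.141, 0.002, -3.09]
contact_force: [-0.4, -0.1, 0.7]
opening: 0.0395
grip_force: 0.0
```

Call:
apply_moves(
  delta_pos=[
    [0,0,0],
    [0,0,0],
    [0,0,0],
    [0,0,0],
    [0,0,0.04],
    [0,0,0.1],
    [0,0,0.15],
    [0,0,0.15],
  ],
  dr=[
    [0,0,0],
    [0,0,0],
    [0,0,0],
    [0,0,0],
    [0,0,0],
    [0,0,0],
    [0,0,0],
    [0,0,0],
  ],
  jaw=[0.3,0.3,0.3,0.3,0.3,0.3,0.3,0.3],
)

```text
time: 6.78
tool_pos: [0.5002, 0.0097, 0.122]
tool_rot: [-3.14, 0.007, -3.09]
contact_force: [1.2, 0.2, -0.4]
opening: 0.0337
grip_force: 25.0
```

Call:
apply_moves(
  delta_pos=[
    [0.056,0.631,0],
    [0.056,0.631,0],
    [0.056,0.631,0],
    [0.056,0.631,0],
    [0.056,0.631,0],
    [0.056,0.631,0],
    [0.056,0.631,0],
    [0.056,0.631,0],
  ],
  dr=[
    [0,0,-0.37],
    [0,0,-0.37],
    [0,0,-0.37],
    [0,0,-0.37],
    [0,0,-0.37],
    [0,0,-0.37],
    [0,0,-0.37],
    [0,0,-0.37],
  ],
  jaw=[0.3,0.3,0.3,0.3,0.3,0.3,0.3,0.3],
)

```text
time: 7.45
tool_pos: [0.5197, 0.2651, 0.1174]
tool_rot: [3.141, -0.001, 3.012]
contact_force: [0.3, 0.1, 0.0]
opening: 0.0337
grip_force: 25.0
```

Call:
apply_moves(
  delta_pos=[
    [0,0,-0.1],
    [0,0,-0.2],
    [0,0,-0.24],
    [0,0,-0.262],
    [0,0,-0.265],
    [0,0,-0.265],
    [0,0,-0.265],
  ],
  dr=[
    [0,0,0],
    [0,0,0],
    [0,0,0],
    [0,0,0],
    [0,0,0],
    [0,0,0],
    [0,0,0],
  ],
  jaw=[0.3,0.3,0.3,0.3,0.3,0.3,0.3],
)

```text
time: 8.03
tool_pos: [0.5216, 0.2622, 0.0139]
tool_rot: [3.14, 0.002, 3.007]
contact_force: [0.1, 0.3, 0.0]
opening: 0.0338
grip_force: 25.0
```

Still held. I'll lower, release, lift and look.

Call:
apply_moves(
  delta_pos=[
    [0,0,-0.011],
    [0,0,-0.011],
    [0,0,-0.011],
    [0,0,-0.011],
    [0,0,-0.011],
    [0,0,0.06],
    [0,0,0.16],
    [0,0,0.26],
  ],
  dr=[
    [0,0,0],
    [0,0,0],
    [0,0,0],
    [0,0,0],
    [0,0,0],
    [0,0,0],
    [0,0,0],
    [0,0,0],
  ],
  jaw=[0.3,0.3,0.49,0.49,0.49,0.49,0.49,0.49],
)

```text
time: 8.7
tool_pos: [0.5194, 0.2621, 0.1167]
tool_rot: [-3.14, -0.003, 3.008]
contact_force: [0.6, -0.5, -0.4]
opening: 0.0454
grip_force: 0.0
```

```bash
cat > lids.py <<'E'
from h import *
import sys
# bright grey blobs in top view: tray region and board region
im=snap('top',sys.argv[1]); hsv=cv2.cvtColor(im,cv2.COLOR_RGB2HSV)
m=cv2.inRange(hsv,(0,0,165),(180,50,255))
n,l,s,ce=cv2.connectedComponentsWithStats(m)
for i in range(1,n):
    x,y=ce[i]
    if 90<s[i,4]<600 and 100<x<345 and 165<y<320: print(s[i].tolist(),ce[i].round(1),'z.072',onz('top',x,y,.072)[:2].round(4),'z.021',onz('top',x,y,.021)[:2].round(4))
E
python3 lids.py t2.png
```

```text
[78, 163, 53, 20, 370] [105.2 172.3] z.072 [0.6168 0.4027] z.021 [0.6303 0.4213]
[221, 172, 34, 5, 145] [237.2 173.9] z.072 [0.6317 0.0985] z.021 [0.6459 0.1031]
[299, 188, 14, 20, 271] [305.3 197.5] z.072 [ 0.5853 -0.061 ] z.021 [ 0.5974 -0.0638]
[269, 192, 11, 16, 111] [275.6 201.1] z.072 [0.5728 0.0064] z.021 [0.5842 0.0067]
[299, 224, 14, 21, 294] [305.5 234. ] z.072 [ 0.5009 -0.0655] z.021 [ 0.5091 -0.0685]
[237, 294, 15, 11, 102] [244.2 299.3] z.072 [0.3483 0.062 ] z.021 [0.3494 0.0649]
[326, 299, 11, 14, 96] [331.1 305.3] z.072 [ 0.3467 -0.1289] z.021 [ 0.3478 -0.1348]
```

Lids 3 and 0 are unmoved at (305,197) and (305,234). Lid 4 is partly in the arm's shadow. Next is lid 0.

Call:
apply_moves(
  delta_pos=[
    [-0.045,-0.82,0.008],
    [-0.045,-0.82,0.008],
    [-0.045,-0.82,0.008],
    [-0.045,-0.82,0.008],
    [-0.045,-0.82,0.008],
    [-0.045,-0.82,0.008],
    [-0.045,-0.82,0.008],
    [-0.045,-0.82,0.008],
  ],
  dr=[
    [0,0,0.37],
    [0,0,0.37],
    [0,0,0.37],
    [0,0,0.37],
    [0,0,0.37],
    [0,0,0.37],
    [0,0,0.37],
    [0,0,0.37],
  ],
  jaw=[0.62,0.62,0.62,0.62,0.62,0.62,0.62,0.62],
)

```text
time: 9.42
tool_pos: [0.502, -0.0678, 0.1198]
tool_rot: [-3.141, 0.001, -3.09]
contact_force: [1.1, 0.5, 0.2]
opening: 0.0566
grip_force: 0.0
```

```bash
python3 lids.py t3.png
```

```text
[284, 180, 12, 17, 122] [289.1 188.1] z.072 [ 0.6051 -0.023 ] z.021 [ 0.6181 -0.024 ]
[266, 188, 12, 14, 149] [271.6 194.6] z.072 [0.5873 0.0163] z.021 [0.5995 0.0171]
[132, 205, 17, 22, 253] [139.7 215.6] z.072 [0.5204 0.3116] z.021 [0.5294 0.326 ]
[158, 211, 18, 22, 259] [166.4 221.8] z.072 [0.5098 0.25  ] z.021 [0.5184 0.2615]
[254, 251, 13, 14, 110] [260.4 257.2] z.072 [0.4425 0.0326] z.021 [0.448  0.0341]
```

Both tray lids are in place, at (0.529,0.326) and (0.518,0.262). I'll grip lid 0.

Call:
apply_moves(
  delta_pos=[
    [0,0.002,0],
    [0,0.002,-0.08],
    [0,0.002,-0.13],
    [0,0.002,-0.154],
    [0,0.002,-0.154],
    [0,0.002,-0.154],
    [0,0.002,-0.154],
    [0,0.002,-0.154],
  ],
  dr=[
    [0,0,0],
    [0,0,0],
    [0,0,0],
    [0,0,0],
    [0,0,0],
    [0,0,0],
    [0,0,0],
    [0,0,0],
  ],
  jaw=[0.62,0.62,0.62,0.62,0.6,0.3,0.3,0.3],
)

```text
time: 10.13
tool_pos: [0.5033, -0.0647, 0.0592]
tool_rot: [-3.141, 0.002, -3.09]
contact_force: [-0.7, -0.5, -0.4]
opening: 0.0397
grip_force: 0.0
```

Call:
apply_moves(
  delta_pos=[
    [0,0,0],
    [0,0,0],
    [0,0,0],
    [0,0,0],
    [0,0,0.04],
    [0,0,0.1],
    [0,0,0.15],
    [0,0,0.15],
  ],
  dr=[
    [0,0,0],
    [0,0,0],
    [0,0,0],
    [0,0,0],
    [0,0,0],
    [0,0,0],
    [0,0,0],
    [0,0,0],
  ],
  jaw=[0.3,0.3,0.3,0.3,0.3,0.3,0.3,0.3],
)

```text
time: 10.8
tool_pos: [0.5045, -0.0655, 0.1217]
tool_rot: [-3.139, 0.007, -3.09]
contact_force: [1.5, -0.5, -1.1]
opening: 0.0336
grip_force: 25.0
```

Call:
apply_moves(
  delta_pos=[
    [-0.07,0.79,0],
    [-0.07,0.79,0],
    [-0.07,0.79,0],
    [-0.07,0.79,0],
    [-0.07,0.79,0],
    [-0.07,0.79,0],
    [-0.07,0.79,0],
    [-0.07,0.79,0],
  ],
  dr=[
    [0,0,-0.37],
    [0,0,-0.37],
    [0,0,-0.37],
    [0,0,-0.37],
    [0,0,-0.37],
    [0,0,-0.37],
    [0,0,-0.37],
    [0,0,-0.37],
  ],
  jaw=[0.3,0.3,0.3,0.3,0.3,0.3,0.3,0.3],
)

```text
time: 11.47
tool_pos: [0.4733, 0.2542, 0.1174]
tool_rot: [3.141, -0.001, 3.009]
contact_force: [0.8, -0.3, 0.4]
opening: 0.0336
grip_force: 25.0
```

Call:
apply_moves(
  delta_pos=[
    [-0.01,0.1,0],
    [-0.012,0.206,-0.01],
    [-0.012,0.206,-0.1],
    [-0.012,0.206,-0.2],
    [-0.012,0.206,-0.24],
    [-0.012,0.206,-0.262],
    [-0.012,0.206,-0.265],
    [-0.012,0.206,-0.265],
  ],
  dr=[
    [0,0,0],
    [0,0,0],
    [0,0,0],
    [0,0,0],
    [0,0,0],
    [0,0,0],
    [0,0,0],
    [0,0,0],
  ],
  jaw=[0.3,0.3,0.3,0.3,0.3,0.3,0.3,0.3],
)

```text
time: 12.13
tool_pos: [0.4699, 0.3335, 0.0121]
tool_rot: [3.141, 0.0, 3.008]
contact_force: [0.1, 0.6, 0.5]
opening: 0.0337
grip_force: 25.0
```

Call:
apply_moves(
  delta_pos=[
    [0,0.004,-0.008],
    [0,0.004,-0.008],
    [0,0.004,-0.008],
    [0,0.004,-0.008],
    [0,0.004,-0.008],
    [0,0.004,0.06],
    [0,0.004,0.16],
    [0,0.004,0.26],
  ],
  dr=[
    [0,0,0],
    [0,0,0],
    [0,0,0],
    [0,0,0],
    [0,0,0],
    [0,0,0],
    [0,0,0],
    [0,0,0],
  ],
  jaw=[0.3,0.3,0.49,0.49,0.49,0.49,0.49,0.49],
)

```text
time: 12.8
tool_pos: [0.4687, 0.3347, 0.1165]
tool_rot: [-3.14, -0.002, 3.008]
contact_force: [1.4, -0.2, 0.6]
opening: 0.0447
grip_force: 0.0
```

Call:
apply_moves(
  delta_pos=[
    [0.26,-0.76,0.01],
    [0.26,-0.76,0.01],
    [0.26,-0.76,0.01],
    [0.26,-0.76,0.01],
    [0.26,-0.76,0.01],
    [0.26,-0.76,0.01],
    [0.26,-0.76,0.01],
    [0.26,-0.76,0.01],
  ],
  dr=[
    [0,0,0.37],
    [0,0,0.37],
    [0,0,0.37],
    [0,0,0.37],
    [0,0,0.37],
    [0,0,0.37],
    [0,0,0.37],
    [0,0,0.37],
  ],
  jaw=[0.62,0.62,0.62,0.62,0.62,0.62,0.62,0.62],
)

```text
time: 13.47
tool_pos: [0.5743, 0.028, 0.1205]
tool_rot: [-3.141, 0.001, -3.092]
contact_force: [0.4, 0.1, 0.1]
opening: 0.0568
grip_force: 0.0
```

```bash
python3 lids.py t4.png
```

```text
[131, 205, 18, 22, 262] [139.7 215.7] z.072 [0.5202 0.3116] z.021 [0.5293 0.326 ]
[203, 209, 10, 20, 136] [207.  217.7] z.072 [0.5247 0.1591] z.021 [0.534  0.1665]
[158, 211, 18, 22, 264] [166.4 221.8] z.072 [0.5099 0.25  ] z.021 [0.5184 0.2616]
[125, 230, 18, 23, 275] [133.1 241. ] z.072 [0.4618 0.3198] z.021 [0.4682 0.3346]
[283, 240, 48, 26, 320] [306.  261.2] z.072 [ 0.4397 -0.0695] z.021 [ 0.445  -0.0727]
[326, 299, 11, 14, 96] [331.1 305.3] z.072 [ 0.3467 -0.1289] z.021 [ 0.3478 -0.1348]
```

```bash
cat > wl.py <<'E'
from h import *
import sys
s=telemetry.observe(); im=snap('wrist',sys.argv[1]); hsv=cv2.cvtColor(im,cv2.COLOR_RGB2HSV)
m=cv2.inRange(hsv,(0,0,150),(180,40,255)); m[250:]=0
n,l,st,ce=cv2.connectedComponentsWithStats(m)
for i in range(1,n):
    if st[i,4]>400: print(st[i].tolist(),ce[i].round(0),wonz(s,*ce[i],.072)[:2].round(4))
print('tool',s['tool_pos'],'lid4 pred',wproj(s,(.5809,.0125,.072)),'lid3',wproj(s,(.5851,-.0613,.072)))
E
python3 wl.py w3.png
```

```text
[79, 9, 380, 241, 14347] [278.  60.] [0.4609 0.0153]
[486, 8, 74, 197, 5463] [539. 124.] [0.4923 0.1938]
[353, 83, 49, 68, 1132] [376. 116.] [0.4919 0.0828]
[133, 85, 59, 68, 2040] [162. 119.] [ 0.5008 -0.062 ]
[244, 84, 46, 68, 1206] [266. 117.] [0.4965 0.0084]
[146, 199, 57, 51, 2312] [175. 225.] [ 0.5774 -0.058 ]
[246, 201, 48, 49, 2109] [270. 225.] [0.5742 0.0143]
[336, 202, 53, 48, 695] [365. 223.] [0.5692 0.0857]
tool [0.57638031 0.02312118 0.12060163] lid4 pred (np.float64(267.70698473813854), np.float64(233.17044512301146)) lid3 (np.float64(171.16176354892056), np.float64(233.8412787896441))
```

View pics/w3.png

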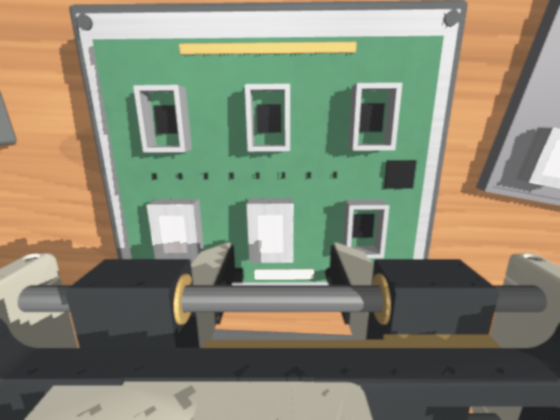

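Lid 4 at (270,235) and lid 3 at (175,235) are seated, and the other frames are bare. I'll grip lid 4.

Call:
apply_moves(
  delta_pos=[
    [0.013,-0.025,0],
    [0.013,-0.025,0],
    [0.013,-0.025,-0.08],
    [0.013,-0.025,-0.13],
    [0.013,-0.025,-0.154],
    [0.013,-0.025,-0.154],
    [0.013,-0.025,-0.154],
    [0.013,-0.025,-0.154],
  ],
  dr=[
    [0,0,0],
    [0,0,0],
    [0,0,0],
    [0,0,0],
    [0,0,0],
    [0,0,0],
    [0,0,0],
    [0,0,0],
  ],
  jaw=[0.62,0.62,0.62,0.62,0.62,0.62,0.62,0.62],
)

```text
time: 14.23
tool_pos: [0.5796, 0.0217, 0.0596]
tool_rot: [-3.141, 0.002, -3.09]
contact_force: [0.4, -0.4, 0.3]
opening: 0.0567
grip_force: 0.0
```

Call:
apply_moves(
  delta_pos=[
    [0.003,-0.01,0],
    [0.006,-0.02,0],
    [0.006,-0.02,0],
    [0.006,-0.02,0],
    [0.006,-0.02,0],
    [0.006,-0.02,0],
    [0.006,-0.02,0],
    [0.006,-0.02,0],
  ],
  dr=[
    [0,0,0],
    [0,0,0],
    [0,0,0],
    [0,0,0],
    [0,0,0],
    [0,0,0],
    [0,0,0],
    [0,0,0],
  ],
  jaw=[0.62,0.62,0.62,0.3,0.3,0.3,0.3,0.3],
)

```text
time: 14.9
tool_pos: [0.5811, 0.0132, 0.0584]
tool_rot: [3.142, -0.0, -3.09]
contact_force: [0.4, 0.6, 0.3]
opening: 0.0337
grip_force: 25.0
```

Call:
apply_moves(
  delta_pos=[
    [0,0,0],
    [0,0,0],
    [0,0,0.04],
    [0,0,0.1],
    [0,0,0.15],
    [0,0,0.15],
    [0,0,0.15],
  ],
  dr=[
    [0,0,0],
    [0,0,0],
    [0,0,0],
    [0,0,0],
    [0,0,0],
    [0,0,0],
    [0,0,0],
  ],
  jaw=[0.3,0.3,0.3,0.3,0.3,0.3,0.3],
)

```text
time: 15.48
tool_pos: [0.5817, 0.0132, 0.1192]
tool_rot: [-3.141, 0.002, -3.09]
contact_force: [0.5, -0.3, -1.0]
opening: 0.0337
grip_force: 25.0
```

Call:
apply_moves(
  delta_pos=[
    [-0.305,0.643,0],
    [-0.305,0.643,0],
    [-0.305,0.643,0],
    [-0.305,0.643,0],
    [-0.305,0.643,0],
    [-0.305,0.643,0],
    [-0.305,0.643,0],
    [-0.305,0.643,0],
  ],
  dr=[
    [0,0,-0.37],
    [0,0,-0.37],
    [0,0,-0.37],
    [0,0,-0.37],
    [0,0,-0.37],
    [0,0,-0.37],
    [0,0,-0.37],
    [0,0,-0.37],
  ],
  jaw=[0.3,0.3,0.3,0.3,0.3,0.3,0.3,0.3],
)

```text
time: 16.15
tool_pos: [0.4551, 0.275, 0.117]
tool_rot: [3.141, -0.004, 3.013]
contact_force: [-0.7, -0.5, -0.0]
opening: 0.0339
grip_force: 25.0
```

Call:
apply_moves(
  delta_pos=[
    [0,0,0],
    [0,0,-0.1],
    [0,0,-0.2],
    [0,0,-0.24],
    [0,0,-0.262],
    [0,0,-0.265],
    [0,0,-0.265],
    [0,0,-0.265],
  ],
  dr=[
    [0,0,0],
    [0,0,0],
    [0,0,0],
    [0,0,0],
    [0,0,0],
    [0,0,0],
    [0,0,0],
    [0,0,0],
  ],
  jaw=[0.3,0.3,0.3,0.3,0.3,0.3,0.3,0.3],
)

```text
time: 16.82
tool_pos: [0.4603, 0.2703, 0.0134]
tool_rot: [3.14, 0.002, 3.007]
contact_force: [-0.1, 0.1, -0.1]
opening: 0.0341
grip_force: 25.0
```

Call:
apply_moves(
  delta_pos=[
    [0,0,-0.014],
    [0,0,-0.014],
    [0,0,-0.014],
    [0,0,-0.014],
    [0,0,-0.014],
    [0,0,0.06],
    [0,0,0.16],
    [0,0,0.26],
  ],
  dr=[
    [0,0,0],
    [0,0,0],
    [0,0,0],
    [0,0,0],
    [0,0,0],
    [0,0,0],
    [0,0,0],
    [0,0,0],
  ],
  jaw=[0.3,0.3,0.49,0.49,0.49,0.49,0.49,0.49],
)

```text
time: 17.48
tool_pos: [0.4582, 0.27, 0.1169]
tool_rot: [-3.14, -0.003, 3.008]
contact_force: [2.3, -0.2, -0.6]
opening: 0.0449
grip_force: 0.0
```

Call:
apply_moves(
  delta_pos=[
    [0.29,-0.74,0.01],
    [0.29,-0.74,0.01],
    [0.29,-0.74,0.01],
    [0.29,-0.74,0.01],
    [0.29,-0.74,0.01],
    [0.29,-0.74,0.01],
    [0.29,-0.74,0.01],
    [0.29,-0.74,0.01],
  ],
  dr=[
    [0,0,0.37],
    [0,0,0.37],
    [0,0,0.37],
    [0,0,0.37],
    [0,0,0.37],
    [0,0,0.37],
    [0,0,0.37],
    [0,0,0.37],
  ],
  jaw=[0.62,0.62,0.62,0.62,0.62,0.62,0.62,0.62],
)

```text
time: 18.15
tool_pos: [0.576, -0.0289, 0.1206]
tool_rot: [-3.141, 0.001, -3.092]
contact_force: [0.6, 0.2, 0.3]
opening: 0.0568
grip_force: 0.0
```

Call:
apply_moves(
  delta_pos=[
    [0,0,0],
    [0,0,0],
    [0,0,0],
    [0,0,0],
  ],
  dr=[
    [0,0,0],
    [0,0,0],
    [0,0,0],
    [0,0,0],
  ],
  jaw=[0.62,0.62,0.62,0.62],
)

```text
time: 18.48
tool_pos: [0.5745, -0.0242, 0.1203]
tool_rot: [3.141, -0.001, -3.089]
contact_force: [0.1, 0.3, 0.3]
opening: 0.057
grip_force: 0.0
```

```bash
python3 lids.py t5.png; python3 wl.py w4.png
```

```text
[216, 172, 28, 94, 426] [222.2 209.9] z.072 [0.5447 0.1264] z.021 [0.555  0.1322]
[131, 205, 18, 22, 257] [139.7 215.7] z.072 [0.5202 0.3118] z.021 [0.5293 0.3262]
[234, 207, 11, 18, 124] [238.7 214.5] z.072 [0.5366 0.0882] z.021 [0.5464 0.0923]
[158, 211, 18, 22, 261] [166.4 221.8] z.072 [0.5099 0.25  ] z.021 [0.5185 0.2615]
[125, 230, 18, 23, 268] [133.1 241. ] z.072 [0.4618 0.3198] z.021 [0.4682 0.3346]
[152, 236, 18, 22, 271] [160.3 246.5] z.072 [0.453  0.2576] z.021 [0.459  0.2695]
[311, 240, 20, 26, 123] [321.1 260. ] z.072 [ 0.4444 -0.103 ] z.021 [ 0.4499 -0.1077]
[326, 299, 11, 14, 96] [331.1 305.3] z.072 [ 0.3467 -0.1289] z.021 [ 0.3478 -0.1348]
[147, 17, 378, 233, 13998] [335.  63.] [0.4591 0.0039]
[0, 63, 28, 88, 1298] [  9. 119.] [ 0.5055 -0.2131]
[205, 91, 49, 67, 1472] [228. 124.] [ 0.5005 -0.0645]
[314, 91, 47, 67, 1127] [337. 123.] [0.4961 0.0092]
[419, 91, 54, 67, 1123] [445. 123.] [0.4918 0.0826]
[534, 142, 26, 60, 493] [549. 179.] [0.5261 0.166 ]
[209, 206, 50, 44, 1893] [234. 227.] [ 0.5756 -0.0602]
[312, 209, 45, 41, 626] [333. 227.] [0.5708 0.0144]
[406, 210, 45, 40, 563] [429. 224.] [0.5649 0.0868]
tool [ 0.57461473 -0.02411491  0.12037631] lid4 pred (np.float64(328.84787196675825), np.float64(238.67988981520324)) lid3 (np.float64(232.54370450692184), np.float64(238.93532532126227))
```

Call:
apply_moves(
  delta_pos=[
    [0.027,-0.091,0],
    [0.027,-0.091,0],
    [0.027,-0.091,-0.08],
    [0.027,-0.091,-0.13],
    [0.027,-0.091,-0.154],
    [0.027,-0.091,-0.154],
    [0.027,-0.091,-0.154],
    [0.027,-0.091,-0.154],
  ],
  dr=[
    [0,0,0],
    [0,0,0],
    [0,0,0],
    [0,0,0],
    [0,0,0],
    [0,0,0],
    [0,0,0],
    [0,0,0],
  ],
  jaw=[0.62,0.62,0.62,0.62,0.62,0.62,0.3,0.3],
)

```text
time: 19.25
tool_pos: [0.5868, -0.0618, 0.0601]
tool_rot: [-3.141, 0.002, -3.09]
contact_force: [0.0, 0.2, 0.6]
opening: 0.048
grip_force: 0.0
```

Call:
apply_moves(
  delta_pos=[
    [0,0,0],
    [0,0,0],
    [0,0,0],
    [0,0,0],
    [0,0,0.04],
    [0,0,0.1],
    [0,0,0.15],
    [0,0,0.15],
  ],
  dr=[
    [0,0,0],
    [0,0,0],
    [0,0,0],
    [0,0,0],
    [0,0,0],
    [0,0,0],
    [0,0,0],
    [0,0,0],
  ],
  jaw=[0.3,0.3,0.3,0.3,0.3,0.3,0.3,0.3],
)

```text
time: 19.92
tool_pos: [0.5885, -0.0625, 0.1237]
tool_rot: [-3.139, 0.008, -3.09]
contact_force: [1.1, -0.0, -0.5]
opening: 0.0339
grip_force: 25.0
```

Call:
apply_moves(
  delta_pos=[
    [-0.35,0.72,0],
    [-0.35,0.72,0],
    [-0.35,0.72,0],
    [-0.35,0.72,0],
    [-0.35,0.72,0],
    [-0.35,0.72,0],
    [-0.35,0.72,0],
    [-0.35,0.72,0],
  ],
  dr=[
    [0,0,-0.37],
    [0,0,-0.37],
    [0,0,-0.37],
    [0,0,-0.37],
    [0,0,-0.37],
    [0,0,-0.37],
    [0,0,-0.37],
    [0,0,-0.37],
  ],
  jaw=[0.3,0.3,0.3,0.3,0.3,0.3,0.3,0.3],
)

```text
time: 20.58
tool_pos: [0.4439, 0.2285, 0.1188]
tool_rot: [3.141, -0.0, 3.009]
contact_force: [-0.3, 0.5, -0.5]
opening: 0.0341
grip_force: 25.0
```

Call:
apply_moves(
  delta_pos=[
    [-0.05,0.1,0],
    [-0.1,0.208,0],
    [-0.1,0.208,-0.02],
    [-0.1,0.208,-0.12],
    [-0.1,0.208,-0.2],
    [-0.1,0.208,-0.24],
    [-0.1,0.208,-0.262],
    [-0.1,0.208,-0.265],
  ],
  dr=[
    [0,0,0],
    [0,0,0],
    [0,0,0],
    [0,0,0],
    [0,0,0],
    [0,0,0],
    [0,0,0],
    [0,0,0],
  ],
  jaw=[0.3,0.3,0.3,0.3,0.3,0.3,0.3,0.3],
)

```text
time: 21.25
tool_pos: [0.4052, 0.3083, 0.0111]
tool_rot: [-3.14, -0.003, 3.008]
contact_force: [-0.2, -0.2, -0.5]
opening: 0.0335
grip_force: 25.0
```

Call:
apply_moves(
  delta_pos=[
    [0,0,0],
    [0,0,0],
    [0,0,0],
  ],
  dr=[
    [0,0,0],
    [0,0,0],
    [0,0,0],
  ],
  jaw=[0.3,0.3,0.3],
)

```text
time: 21.5
tool_pos: [0.4069, 0.3095, 0.014]
tool_rot: [3.14, 0.002, 3.008]
contact_force: [-0.1, 0.7, -0.2]
opening: 0.0337
grip_force: 25.0
```

Call:
apply_moves(
  delta_pos=[
    [0,0,-0.013],
    [0,0,-0.013],
    [0,0,-0.013],
    [0,0,-0.013],
    [0,0,-0.013],
    [0,0,0.06],
    [0,0,0.16],
    [0,0,0.26],
  ],
  dr=[
    [0,0,0],
    [0,0,0],
    [0,0,0],
    [0,0,0],
    [0,0,0],
    [0,0,0],
    [0,0,0],
    [0,0,0],
  ],
  jaw=[0.3,0.3,0.49,0.49,0.49,0.49,0.49,0.49],
)

```text
time: 22.17
tool_pos: [0.405, 0.3086, 0.1171]
tool_rot: [-3.14, -0.003, 3.008]
contact_force: [1.1, 0.3, 0.4]
opening: 0.0453
grip_force: 0.0
```

Call:
apply_moves(
  delta_pos=[
    [0.1,-0.75,0.2],
    [0.1,-0.75,0.2],
    [0.1,-0.75,0.2],
    [0.1,-0.75,0.2],
    [0.1,-0.75,0.2],
    [0.1,-0.75,0.2],
    [0.1,-0.75,0.2],
    [0.1,-0.75,0.2],
  ],
  dr=[
    [0,0,0.4],
    [0,0,0.4],
    [0,0,0.4],
    [0,0,0.4],
    [0,0,0.4],
    [0,0,0.4],
    [0,0,0.4],
    [0,0,0.4],
  ],
  jaw=[0.4,0.4,0.4,0.4,0.4,0.4,0.4,0.4],
)

```text
time: 22.83
tool_pos: [0.4463, 0.0058, 0.1979]
tool_rot: [-3.14, 0.002, -3.077]
contact_force: [1.2, 0.5, -0.2]
opening: 0.0366
grip_force: 0.0
```

```bash
python3 lids.py t6.png; python3 - <<'E'
from h import *
s=telemetry.observe(); print(s['tool_pos'],s['tool_rot']); snap('wrist','w5.png')
im=cv2.imread('pics/t6.png'); cv2.imwrite('pics/c2.png',cv2.resize(im[190:300,95:345],None,fx=3,fy=3))
E
```

```text
[221, 172, 33, 4, 114] [236.5 173.4] z.072 [0.6327 0.1003] z.021 [0.647  0.1049]
[133, 208, 15, 18, 169] [140.1 215.7] z.072 [0.5202 0.3107] z.021 [0.5293 0.325 ]
[158, 213, 17, 20, 191] [166.7 222.3] z.072 [0.5088 0.2492] z.021 [0.5173 0.2607]
[266, 219, 36, 13, 134] [283.7 224.7] z.072 [ 0.5193 -0.0152] z.021 [ 0.5283 -0.0158]
[125, 231, 18, 21, 204] [133.4 241. ] z.072 [0.4617 0.3193] z.021 [0.4681 0.334 ]
[152, 236, 18, 21, 218] [160.4 246.6] z.072 [0.4528 0.2574] z.021 [0.4587 0.2693]
[132, 258, 18, 22, 234] [141.  268.9] z.072 [0.4009 0.2949] z.021 [0.4044 0.3085]
[261, 261, 34, 5, 115] [276.  263.4] z.072 [ 0.431 -0.003] z.021 [ 0.4359 -0.0031]
[326, 299, 11, 14, 95] [331.1 305.3] z.072 [ 0.3466 -0.1288] z.021 [ 0.3477 -0.1347]
[0.44759639 0.00330736 0.19866855] [-3.13835399  0.00349795 -3.07849995]
```

View pics/w5.png

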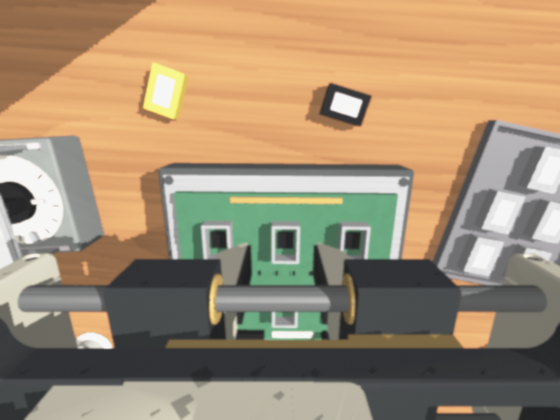

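All five lids are in the tray, separate and flat, and all frames are bare. Next I'll look at the regulator from above.

Call:
apply_moves(
  delta_pos=[
    [0.16,-0.72,0.15],
    [0.16,-0.72,0.15],
    [0.16,-0.72,0.15],
    [0.16,-0.72,0.15],
    [0.16,-0.72,0.15],
    [0.16,-0.72,0.15],
    [0.16,-0.72,0.15],
    [0.16,-0.72,0.15],
  ],
  dr=[
    [0,0,0],
    [0,0,0],
    [0,0,0],
    [0,0,0],
    [0,0,0],
    [0,0,0],
    [0,0,0],
    [0,0,0],
  ],
  jaw=[0.4,0.4,0.4,0.4,0.4,0.4,0.4,0.4],
)

```text
time: 23.6
tool_pos: [0.5108, -0.2837, 0.2569]
tool_rot: [-3.139, 0.001, -3.079]
contact_force: [0.0, 1.2, 0.4]
opening: 0.0368
grip_force: 0.0
```

Call:
apply_moves(
  delta_pos=[
    [0,0,0],
    [0,0,0],
    [0,0,0],
    [0,0,0],
    [0,0,0],
  ],
  dr=[
    [0,0,0],
    [0,0,0],
    [0,0,0],
    [0,0,0],
    [0,0,0],
  ],
  jaw=[0.4,0.4,0.4,0.4,0.4],
)

```text
time: 24.02
tool_pos: [0.51, -0.2772, 0.2568]
tool_rot: [3.141, -0.0, -3.074]
contact_force: [-0.6, -0.7, -0.4]
opening: 0.0366
grip_force: 0.0
```

```bash
python3 - <<'E'
from h import *
s=telemetry.observe(); print(s['tool_pos'],s['tool_rot'],s['qpos']); snap('wrist','w6.png')
c=lambda x,y:(365+(x-425)/3,210+y/3)
a=onz('top',*c(490,212),.053); b=onz('top',*c(750,195),.053); d=a-b; print('regyaw deg',np.degrees(np.arctan2(-d[0],d[1])))
a=onz('top',*c(508,46),.1); b=onz('top',*c(525,208),.1); d=a-b; print(np.degrees(np.arctan2(d[1],d[0])))
print(onz('top',414.8,249.4,.132))
E
```

```text
[ 0.50998745 -0.27721291  0.25681966] [ 3.14112119e+00 -1.61486986e-04 -3.07358599e+00] [-6.30036668e-01  4.25560088e-01  1.31250406e+00  2.61019196e-04
  1.40395525e+00 -2.26888302e+00]
regyaw deg 7.108856736380737
6.536955774500162
[ 0.47225763 -0.29500684  0.132     ]
```

View pics/w6.png

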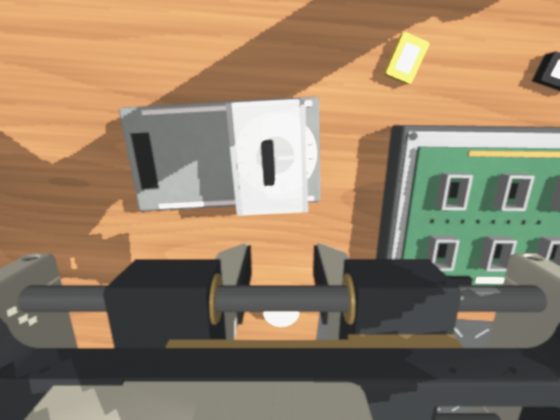

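```bash
python3 - <<'E'
from h import *
im=cv2.imread('pics/w6.png'); s=telemetry.observe()
m=(im.max(2)<60).astype(np.uint8); m[:,:250]=0;m[:,290:]=0;m[:120]=0;m[200:]=0
n,l,st,ce=cv2.connectedComponentsWithStats(m); k=1+st[1:,4].argmax(); print(st[k],ce[k])
c=max(cv2.findContours((l==k).astype(np.uint8),0,2)[0],key=cv2.contourArea)
P=np.array([wonz(s,u,v,.132)[:2] for u,v in c[:,0]],np.float32); print(cv2.minAreaRect(P), wonz(s,*ce[k],.132))
cv2.imwrite('pics/c3.png',cv2.resize(im[90:225,110:330],None,fx=3.5,fy=3.5,interpolation=2))
E
```

```text
[263 141  10  43 355] [267.74647887 161.83098592]
((0.47186267375946045, -0.29364436864852905), (0.040788259357213974, 0.008275283500552177), 7.124880790710449) [ 0.47123443 -0.29375578  0.132     ]
```

View pics/c3.png

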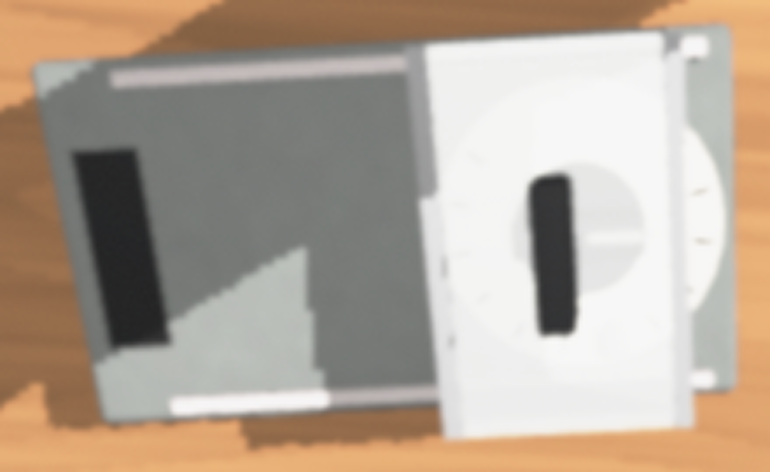

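The guard is fully over the knob and its handle bar is at (0.472, -0.294), with the regulator at yaw 7.1°. I'll grip the handle.

Call:
apply_moves(
  delta_pos=[
    [-0.095,-0.043,-0.05],
    [-0.095,-0.043,-0.13],
    [-0.095,-0.043,-0.2],
    [-0.095,-0.043,-0.26],
    [-0.095,-0.043,-0.32],
    [-0.095,-0.043,-0.35],
    [-0.095,-0.043,-0.37],
    [-0.095,-0.043,-0.37],
  ],
  dr=[
    [0,0,0.11],
    [0,0,0.11],
    [0,0,0.11],
    [0,0,0.11],
    [0,0,0.11],
    [0,0,0.11],
    [0,0,0.11],
    [0,0,0.11],
  ],
  jaw=[0.4,0.4,0.4,0.4,0.4,0.4,0.4,0.4],
)

```text
time: 24.73
tool_pos: [0.4714, -0.295, 0.1073]
tool_rot: [3.139, -0.002, -3.02]
contact_force: [-0.7, 0.6, 0.6]
opening: 0.0366
grip_force: 0.0
```

Call:
apply_moves(
  delta_pos=[
    [0,0,0],
    [0,0,0],
    [0,0,0],
    [0,0,0],
    [0,0,0],
    [0,0,0],
    [0,0,0],
    [0,0,0],
  ],
  dr=[
    [0,0,0],
    [0,0,0],
    [0,0,0],
    [0,0,0],
    [0,0,0],
    [0,0,0],
    [0,0,0],
    [0,0,0],
  ],
  jaw=[0.05,0.05,0.05,0.05,0.05,0.05,0.05,0.05],
  force=30,
)

```text
time: 25.4
tool_pos: [0.4724, -0.2962, 0.1096]
tool_rot: [-3.141, 0.001, -3.02]
contact_force: [0.8, 2.1, 6.1]
opening: 0.0113
grip_force: 30.0
```

Call:
apply_moves(
  delta_pos=[
    [0.003,-0.025,0],
    [0.008,-0.065,0],
    [0.014,-0.11,0],
    [0.019,-0.155,0],
    [0.024,-0.195,0],
    [0.028,-0.225,0],
    [0.031,-0.245,0],
    [0.031,-0.246,0],
  ],
  dr=[
    [0,0,0],
    [0,0,0],
    [0,0,0],
    [0,0,0],
    [0,0,0],
    [0,0,0],
    [0,0,0],
    [0,0,0],
  ],
  jaw=[0.05,0.05,0.05,0.05,0.05,0.05,0.05,0.05],
)

```text
time: 26.07
tool_pos: [0.4833, -0.3871, 0.1094]
tool_rot: [3.125, -0.003, -3.02]
contact_force: [-6.0, 30.3, 20.8]
opening: 0.0117
grip_force: 30.0
```

Call:
apply_moves(
  delta_pos=[
    [0,0,0],
    [0,0,0],
    [0,0,0],
  ],
  dr=[
    [0,0,0],
    [0,0,0],
    [0,0,0],
  ],
  jaw=[0.05,0.05,0.05],
)

```text
time: 26.32
tool_pos: [0.4833, -0.3871, 0.1094]
tool_rot: [3.128, -0.003, -3.019]
contact_force: [-5.9, 26.9, 18.8]
opening: 0.0122
grip_force: 30.0
```

The handle moved 92 mm and then met firm resistance, so it is probably at the end stop. I'll release, lift and look.

Call:
apply_moves(
  delta_pos=[
    [0,0.015,0],
    [0,0.015,0],
    [0,0.015,0],
    [0,0.015,0],
    [0,0.015,0.1],
    [0,0.015,0.2],
    [0,0.015,0.3],
    [0,0.015,0.36],
  ],
  dr=[
    [0,0,0],
    [0,0,0],
    [0,0,0],
    [0,0,0],
    [0,0,0],
    [0,0,0],
    [0,0,0],
    [0,0,0],
  ],
  jaw=[0.05,0.4,0.4,0.4,0.4,0.4,0.4,0.4],
)

```text
time: 26.98
tool_pos: [0.4851, -0.3898, 0.2573]
tool_rot: [-3.137, 0.004, -3.021]
contact_force: [0.8, -0.1, 1.0]
opening: 0.0365
grip_force: 0.0
```

Call:
apply_moves(
  delta_pos=[
    [0.12,0.2,-0.05],
    [0.12,0.2,-0.05],
    [0.12,0.2,-0.05],
    [0.12,0.2,-0.05],
    [0.12,0.2,-0.05],
    [0.12,0.2,-0.05],
    [0.12,0.2,-0.05],
    [0.12,0.2,-0.05],
  ],
  dr=[
    [0,0,0],
    [0,0,0],
    [0,0,0],
    [0,0,0],
    [0,0,0],
    [0,0,0],
    [0,0,0],
    [0,0,0],
  ],
  jaw=[0.4,0.4,0.4,0.4,0.4,0.4,0.4,0.4],
)

```text
time: 27.65
tool_pos: [0.5319, -0.3098, 0.2329]
tool_rot: [-3.141, 0.0, -3.022]
contact_force: [0.8, 0.8, -0.3]
opening: 0.037
grip_force: 0.0
```

```bash
python3 - <<'E'
from h import *
s=telemetry.observe(); print(s['tool_pos'],s['tool_rot'],s['qpos'],s['contact_force']); np.save('s7.npy',np.r_[s['tool_pos'],s['tool_rot']])
im=snap('wrist','w7.png')[:,:,::-1]
print(wproj(s,(.4833,-.385,.132)))
# expected knob: handle start + ~? crop
cv2.imwrite('pics/c4.png',cv2.resize(im[60:250,150:410],None,fx=3,fy=3,interpolation=2))
E
```

```text
[ 0.53185124 -0.30975003  0.23286422] [-3.14128828e+00  1.37024476e-04 -3.02209670e+00] [-6.51766243e-01  5.06867859e-01  1.24612436e+00 -1.24808375e-04
  1.38829002e+00 -2.34203587e+00] [ 0.78204392  0.82554621 -0.29753538]
(np.float64(202.94175476250177), np.float64(145.63586836383044))
```

View pics/c4.png

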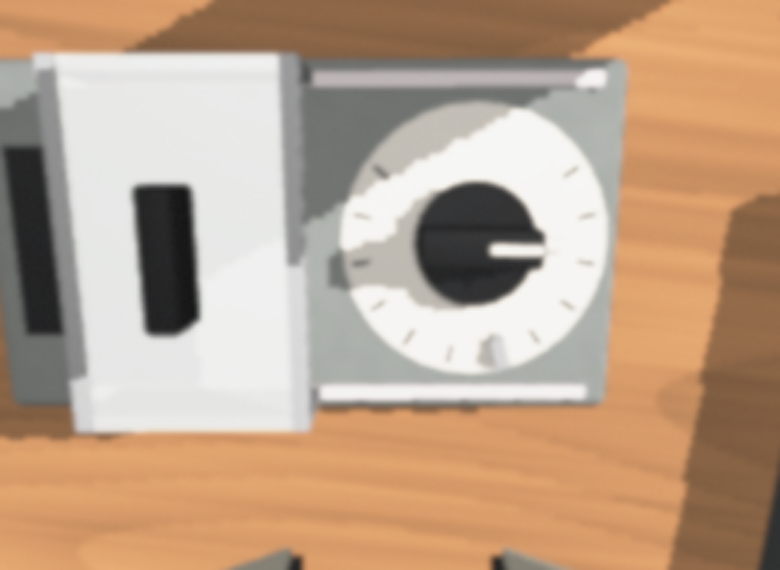

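The guard is clear of the dial. The pointer aims right (+y) at crop (545,250). The steel clip is at crop (495,348) on the far (+x) rim. I'll measure the angles.

```bash
cat > k.py <<'E'
from h import *
import sys
from scipy.optimize import least_squares
def circ(P):
    r=least_squares(lambda q:np.hypot(P[:,0]-q[0],P[:,1]-q[1])-q[2],[*P.mean(0),.05],loss='soft_l1',f_scale=.001).x; return r
def run(png,s,box):
    x0,y0,x1,y1=box; im=cv2.imread(png); hsv=cv2.cvtColor(im,cv2.COLOR_BGR2HSV)
    def W(c,z): return np.array([wonz(s,u,v,z)[:2] for u,v in c])
    roi=np.zeros(im.shape[:2],np.uint8); roi[y0:y1,x0:x1]=1
    d=((im.max(2)<75)&(roi>0)).astype(np.uint8); d=cv2.morphologyEx(d,cv2.MORPH_CLOSE,np.ones((9,9)))
    c=max(cv2.findContours(d,0,2)[0],key=cv2.contourArea)[:,0]; print('disc',circ(W(c,.061)), 'hull n',len(c))
    return W
if __name__=='__main__':
    a=np.load('s7.npy'); s=dict(tool_pos=a[:3],tool_rot=a[3:])
    f=lambda x,y:(150+x/3-.33,60+y/3-.33)
    # hand-read dial rim points (crop c4)
    D=[f(*p) for p in [(475,100),(608,240),(342,238),(478,375),(570,142),(380,335),(570,335)]]
    W=run('pics/w7.png',s,(285,115,337,165)); print('dial',circ(W(D,.053)))
    print('bar end/white',W([f(545,250)],.085),W([f(490,250)],.085),'bar left end',W([f(420,243)],.085))
    print('tip z.06',W([f(556,250)],.06),'mark inner',W([f(494,338)],.056),'outer',W([f(494,368)],.056))
    im=cv2.imread('pics/w7.png'); cv2.imwrite('pics/c5.png',cv2.resize(im[90:190,260:360],None,fx=6,fy=6,interpolation=2))
E
python3 k.py
```

```text
disc [ 0.47258192 -0.28781608  0.020779  ] hull n 54
dial [ 0.47325607 -0.28686841  0.0503387 ]
bar end/white [[ 0.47024845 -0.26594068]] [[ 0.47251493 -0.28465799]] bar left end [[ 0.4730775  -0.30878158]]
tip z.06 [[ 0.47116341 -0.25755317]] mark inner [[ 0.50707077 -0.27482017]] outer [[ 0.51873988 -0.27301553]]
```

View pics/c5.png

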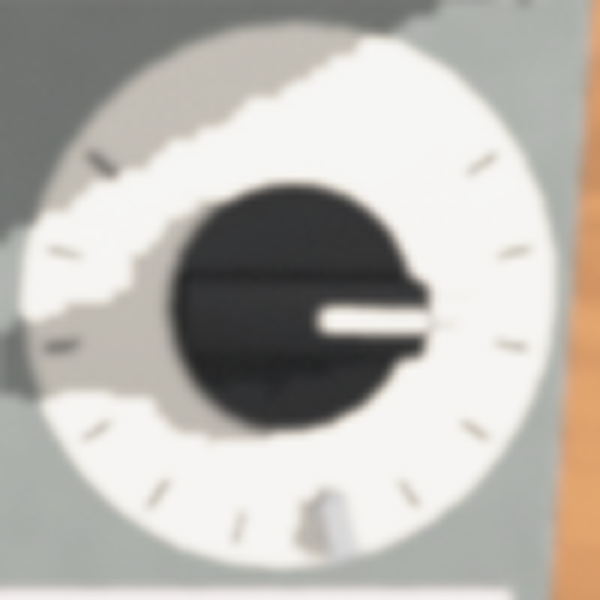

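The knob axis is at (0.4725, -0.2873). The pointer is at 97° world and the mark at about 19°, so it needs a clockwise turn of about 78°. I'll rotate the tool to yaw 97° above the knob.

Call:
apply_moves(
  delta_pos=[
    [-0.149,0.056,-0.2],
    [-0.149,0.056,-0.2],
    [-0.149,0.056,-0.2],
    [-0.149,0.056,-0.2],
    [-0.149,0.056,-0.2],
    [-0.149,0.056,-0.2],
  ],
  dr=[
    [0,0,-1],
    [0,0,-1],
    [0,0,-1],
    [0,0,-1],
    [0,0,-1],
    [0,0,-1],
  ],
  jaw=[0.4,0.4,0.4,0.4,0.4,0.4],
)

```text
time: 28.2
tool_pos: [0.473, -0.2869, 0.1533]
tool_rot: [-3.141, 0.001, 2.766]
contact_force: [0.2, 0.0, 0.6]
opening: 0.0366
grip_force: 0.0
```

Call:
apply_moves(
  delta_pos=[
    [0,0,0],
    [0,0,0],
    [0,0,0],
    [0,0,0],
    [0,0,0],
  ],
  dr=[
    [0,0,-1],
    [0,0,-1],
    [0,0,-1],
    [0,0,-1],
    [0,0,-1],
  ],
  jaw=[0.4,0.4,0.4,0.4,0.4],
)

```text
time: 28.62
tool_pos: [0.4736, -0.2868, 0.1536]
tool_rot: [3.141, 0.002, 2.262]
contact_force: [0.2, 0.2, -0.3]
opening: 0.0368
grip_force: 0.0
```

Call:
apply_moves(
  delta_pos=[
    [0,0,0],
    [0,0,0],
    [0,0,0],
    [0,0,0],
    [0,0,0],
    [0,0,0],
    [0,0,0],
    [0,0,0],
  ],
  dr=[
    [0,0,-1],
    [0,0,-1],
    [0,0,-1],
    [0,0,-1],
    [0,0,-1],
    [0,0,-1],
    [0,0,-1],
    [0,0,-1],
  ],
  jaw=[0.4,0.4,0.4,0.4,0.4,0.4,0.4,0.4],
)

```text
time: 29.28
tool_pos: [0.4729, -0.2862, 0.1529]
tool_rot: [3.141, 0.0, 1.767]
contact_force: [0.3, 0.2, 0.3]
opening: 0.0366
grip_force: 0.0
```

Call:
apply_moves(
  delta_pos=[
    [-0.001,-0.003,-0.06],
    [-0.001,-0.003,-0.12],
    [-0.001,-0.003,-0.17],
    [-0.001,-0.003,-0.2],
    [-0.001,-0.003,-0.2],
    [-0.001,-0.003,-0.2],
    [-0.001,-0.003,-0.2],
    [-0.001,-0.003,-0.2],
  ],
  dr=[
    [0,0,-0.14],
    [0,0,-0.14],
    [0,0,-0.14],
    [0,0,-0.14],
    [0,0,-0.14],
    [0,0,-0.14],
    [0,0,-0.14],
    [0,0,-0.14],
  ],
  jaw=[0.4,0.4,0.4,0.4,0.4,0.4,0.05,0.05],
  force=30,
)

```text
time: 29.95
tool_pos: [0.473, -0.2878, 0.074]
tool_rot: [3.14, 0.002, 1.694]
contact_force: [0.9, -0.5, 0.3]
opening: 0.0276
grip_force: 0.0
```

Call:
apply_moves(
  delta_pos=[
    [0,0,0],
    [0,0,0],
    [0,0,0],
    [0,0,0],
    [0,0,0],
  ],
  dr=[
    [0,0,0],
    [0,0,0],
    [0,0,0],
    [0,0,0],
    [0,0,0],
  ],
  jaw=[0.05,0.05,0.05,0.05,0.05],
)

```text
time: 30.37
tool_pos: [0.4719, -0.2877, 0.0736]
tool_rot: [-3.141, 0.001, 1.693]
contact_force: [-5.2, -1.0, 6.3]
opening: 0.0141
grip_force: 30.0
```

Call:
apply_moves(
  delta_pos=[
    [0,0,0],
    [0,0,0],
    [0,0,0],
    [0,0,0],
    [0,0,0],
    [0,0,0],
    [0,0,0],
    [0,0,0],
  ],
  dr=[
    [0,0,-0.1],
    [0,0,-0.25],
    [0,0,-0.4],
    [0,0,-0.55],
    [0,0,-0.7],
    [0,0,-0.85],
    [0,0,-1],
    [0,0,-1],
  ],
  jaw=[0.05,0.05,0.05,0.05,0.05,0.05,0.05,0.05],
)

```text
time: 31.03
tool_pos: [0.4718, -0.2877, 0.0736]
tool_rot: [-3.141, 0.001, 1.189]
contact_force: [-4.5, -0.9, 6.4]
opening: 0.0138
grip_force: 30.0
```

Call:
apply_moves(
  delta_pos=[
    [0,0,0],
    [0,0,0],
    [0,0,0],
    [0,0,0],
    [0,0,0],
    [0,0,0],
    [0,0,0],
    [0,0,0],
  ],
  dr=[
    [0,0,-0.1],
    [0,0,-0.25],
    [0,0,-0.4],
    [0,0,-0.55],
    [0,0,-0.7],
    [0,0,-0.85],
    [0,0,-1],
    [0,0,-1],
  ],
  jaw=[0.05,0.05,0.05,0.05,0.05,0.05,0.05,0.05],
)

```text
time: 31.7
tool_pos: [0.4718, -0.2876, 0.0736]
tool_rot: [3.141, 0.001, 0.689]
contact_force: [-4.2, -1.3, 5.9]
opening: 0.0136
grip_force: 30.0
```

Call:
apply_moves(
  delta_pos=[
    [0,0,0],
    [0,0,0],
    [0,0,0],
    [0,0,0],
    [0,0,0],
    [0,0,0],
    [0,0,0],
    [0,0,0],
  ],
  dr=[
    [0,0,-0.1],
    [0,0,-0.25],
    [0,0,-0.4],
    [0,0,-0.55],
    [0,0,-0.66],
    [0,0,-0.72],
    [0,0,-0.72],
    [0,0,-0.72],
  ],
  jaw=[0.05,0.05,0.05,0.05,0.05,0.05,0.05,0.05],
)

```text
time: 32.37
tool_pos: [0.4718, -0.2876, 0.0736]
tool_rot: [3.141, 0.001, 0.333]
contact_force: [-5.4, -0.5, 5.4]
opening: 0.0137
grip_force: 30.0
```

```bash
python3 - <<'E'
from h import *
s=telemetry.observe(); print(s['tool_pos'],s['tool_rot']); np.save('s8.npy',np.r_[s['tool_pos'],s['tool_rot']])
im=snap('wrist','w8.png')[:,:,::-1]
a=s['tool_rot'][2]; ax=np.array([.4725,-.2873])
for z in (.056,.062): print(wproj(s,(*(ax+.035*np.array([np.cos(a),np.sin(a)])),z)))
cv2.imwrite('pics/c6.png',cv2.resize(im[90:290,180:380],None,fx=3,fy=3,interpolation=2))
E
```

```text
[ 0.47176904 -0.28762327  0.0735966 ] [3.14097940e+00 9.30875861e-04 3.32936878e-01]
(np.float64(281.41556948512823), np.float64(195.1707460956046))
(np.float64(281.4096350093211), np.float64(197.65281914622057))
```

View pics/c6.png

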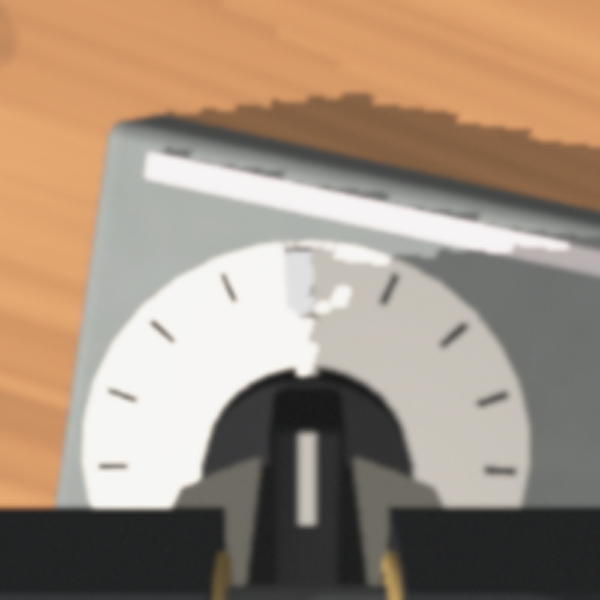

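```bash
python3 - <<'E'
import cv2,numpy as np
im=cv2.imread('pics/w8.png').astype(int)
for r in range(170,218,2): print(r,im[r,270:300].mean(1).astype(int).tolist())
r=im[164:220,255:310].astype(np.uint8); 
g=cv2.resize(r,None,fx=10,fy=10,interpolation=0).astype(float); g=np.clip((g-150)*2.4,0,255); cv2.imwrite('pics/c7.png',g.astype(np.uint8))
E
```

```text
170 [197, 202, 204, 201, 197, 197, 200, 197, 192, 197, 208, 214, 217, 218, 219, 217, 214, 210, 210, 210, 206, 198, 193, 193, 190, 187, 184, 182, 181, 178]
172 [243, 243, 243, 238, 222, 199, 190, 184, 174, 173, 179, 183, 187, 196, 208, 214, 215, 218, 227, 233, 234, 235, 239, 242, 242, 241, 240, 237, 233, 228]
174 [245, 245, 245, 242, 229, 212, 205, 208, 209, 209, 209, 209, 206, 200, 194, 191, 190, 191, 193, 196, 205, 224, 239, 244, 245, 245, 245, 245, 245, 245]
176 [245, 245, 245, 244, 239, 229, 224, 223, 224, 224, 223, 223, 219, 209, 196, 191, 191, 191, 191, 192, 196, 207, 216, 220, 226, 234, 239, 240, 240, 240]
178 [245, 245, 245, 244, 239, 229, 225, 224, 224, 224, 224, 223, 221, 215, 201, 194, 192, 191, 192, 191, 191, 191, 191, 191, 192, 194, 195, 196, 196, 197]
180 [245, 245, 245, 244, 240, 230, 225, 224, 224, 224, 224, 224, 224, 219, 210, 197, 192, 191, 191, 191, 191, 191, 191, 191, 191, 191, 191, 192, 191, 191]
182 [246, 246, 245, 244, 241, 232, 226, 224, 224, 224, 225, 224, 224, 220, 210, 197, 192, 192, 191, 190, 192, 191, 191, 192, 192, 191, 191, 192, 191, 192]
184 [246, 246, 
[... 1878 characters left out ...]
, 246, 246, 246, 246, 246, 246, 246, 244, 237, 218, 199, 194, 193, 193, 193, 193, 193, 193, 193, 193, 193, 193, 193, 193]
210 [246, 246, 246, 245, 245, 245, 245, 245, 245, 245, 246, 246, 245, 242, 227, 204, 190, 188, 188, 190, 191, 192, 193, 193, 193, 193, 193, 193, 193, 194]
212 [244, 242, 239, 234, 224, 209, 196, 193, 212, 237, 244, 245, 243, 232, 203, 163, 136, 128, 134, 143, 154, 163, 173, 181, 186, 189, 191, 192, 193, 193]
214 [165, 138, 111, 90, 70, 56, 50, 65, 128, 198, 228, 230, 217, 188, 156, 120, 77, 47, 40, 44, 52, 64, 81, 99, 115, 134, 154, 170, 181, 188]
216 [37, 33, 31, 32, 34, 33, 33, 35, 46, 62, 73, 73, 66, 57, 51, 44, 37, 33, 31, 29, 29, 27, 28, 28, 32, 43, 59, 82, 107, 132]
```

View pics/c7.png

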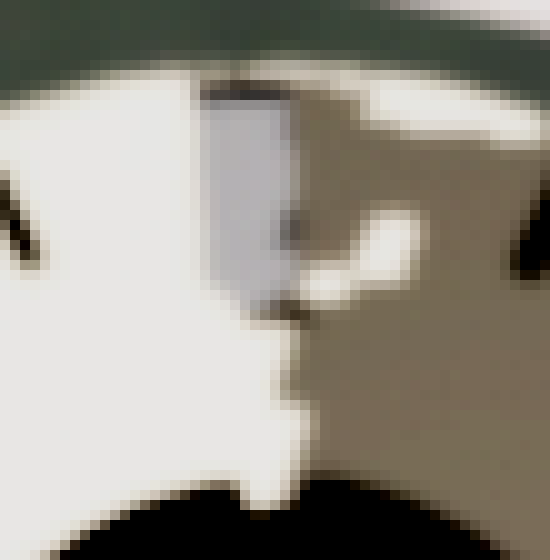

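The pointer (column 281.2) nearly meets the clip (inner tip at about column 280.5). I'll add a slight counter-clockwise nudge, release, lift and check.

Call:
apply_moves(
  delta_pos=[
    [0,0,0],
    [0,0,0],
    [0,0,0],
    [0,0,0],
    [0,0,0],
    [0,0,0.06],
    [0,0,0.16],
    [0,0,0.26],
  ],
  dr=[
    [0,0,0.024],
    [0,0,0.024],
    [0,0,0.024],
    [0,0,0.024],
    [0,0,0.024],
    [0,0,0.024],
    [0,0,0.024],
    [0,0,0.024],
  ],
  jaw=[0.05,0.05,0.4,0.4,0.4,0.4,0.4,0.4],
)

```text
time: 33.08
tool_pos: [0.4717, -0.2865, 0.1768]
tool_rot: [-3.138, 0.002, 0.345]
contact_force: [1.2, -0.1, -0.4]
opening: 0.0364
grip_force: 0.0
```

Call:
apply_moves(
  delta_pos=[
    [-0.15,0.02,0.14],
    [-0.15,0.02,0.14],
    [-0.15,0.02,0.14],
    [-0.15,0.02,0.14],
    [-0.15,0.02,0.14],
    [-0.15,0.02,0.14],
    [-0.15,0.02,0.14],
    [-0.15,0.02,0.14],
  ],
  dr=[
    [0,0,-0.44],
    [0,0,-0.44],
    [0,0,-0.44],
    [0,0,-0.44],
    [0,0,-0.44],
    [0,0,-0.44],
    [0,0,-0.44],
    [0,0,-0.44],
  ],
  jaw=[0.4,0.4,0.4,0.4,0.4,0.4,0.4,0.4],
)

```text
time: 33.75
tool_pos: [0.4126, -0.279, 0.2314]
tool_rot: [-3.14, 0.002, 0.126]
contact_force: [-0.1, 0.4, -0.1]
opening: 0.0364
grip_force: 0.0
```

```bash
python3 - <<'E'
from h import *
s=telemetry.observe(); print(s['tool_pos'],s['tool_rot']); np.save('s9.npy',np.r_[s['tool_pos'],s['tool_rot']])
im=snap('wrist','w9.png')[:,:,::-1]
u,v=wproj(s,(.4727,-.2872,.06)); print(u,v, wproj(s,(.4837,-.387,.132)))
u,v=int(u),int(v); x0,y0=u-50,max(v-50,0); print(x0,y0)
c=im[y0:y0+100,x0:x0+100]; a=cv2.resize(c,(600,600),interpolation=2); cv2.imwrite('pics/c8.png',a)
E
```

```text
[ 0.41257106 -0.27895906  0.23142337] [-3.13975437e+00  1.51553408e-03  1.25651347e-01]
296.34940091671916 140.30719985328528 (np.float64(415.598305191116), np.float64(148.13716196241643))
246 90
```

View pics/c8.png

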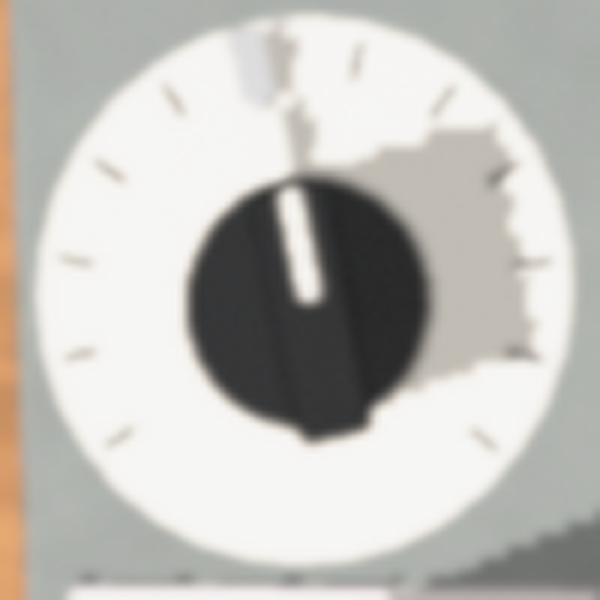

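The picture shows the pointer line from (312,300) to (290,185) and the clip at (232–272, 30–105) with its inner tip near (262,107). I'll convert these to angles.

```bash
python3 - <<'E'
from h import *
a=np.load('s9.npy'); s=dict(tool_pos=a[:3],tool_rot=a[3:])
im=cv2.imread('pics/w9.png').astype(int)
f=lambda x,y:(246+x/6-.42,90+y/6-.42)
W=lambda p,z:wonz(s,*f(*p),z)[:2]
ang=lambda d:np.degrees(np.arctan2(d[1],d[0]))
p,q=W((312,300),.085),W((290,185),.085); print('pointer',p,q,ang(q-p))
# bright-line fit inside dark disc
g=im.mean(2); m=np.zeros(g.shape,np.uint8); m[119:142,290:301]=(g[119:142,290:301]>110)
ys,xs=np.nonzero(m); w=g[ys,xs]-60
P=np.array([wonz(s,x,y,.085)[:2] for x,y in zip(xs,ys)]); c=np.average(P,0,w); C=((P-c)*w[:,None]).T@(P-c); e=np.linalg.eigh(C)[1][:,1]; e*=np.sign(e[0]); print('line',ang(e),c)
rim=np.array([W(t,.053) for t in [(37,295),(574,295),(310,12),(305,567),(120,115),(500,490),(490,105),(110,470)]])
from scipy.optimize import least_squares
r=least_squares(lambda k:np.hypot(*(rim-k[:2]).T)-k[2],[.47,-.29,.05]).x; print('dial',r)
d=r[:2]
for z in (.054,.058,.062): 
    print(z,'tip',ang(W((262,105),z)-d),np.hypot(*(W((262,105),z)-d)),'body centre',ang(W((253,68),z)-d),'pointer-at-clip',)
print('angle of line centre from dial', ang(c-d), np.hypot(*(c-d)))
print(np.array2string(g[93:112,282:300].astype(int),max_line_width=150))
E
```

```text
pointer [ 0.4751275  -0.28696415] [ 0.49317188 -0.28066673] 19.238805674318446
line 20.34540732416483 [ 0.48494044 -0.28312506]
dial [ 0.47182369 -0.28845959  0.04993434]
0.054 tip 21.494280777814616 0.03702933287573026 body centre 21.58544874657824 pointer-at-clip
0.058 tip 21.68417376063423 0.03691004126893589 body centre 21.74645378786984 pointer-at-clip
0.062 tip 21.875296059430898 0.03679115771980955 body centre 21.908925843414906 pointer-at-clip
angle of line centre from dial 22.131393327099385 0.014160034596535337
[[175 176 177 179 187 195 205 213 215 209 207 216 226 234 237 237 237 236]
 [187 191 192 195 205 215 222 226 224 215 210 221 235 241 243 243 243 243]
 [217 218 215 214 216 220 222 220 214 204 204 220 233 239 243 244 245 245]
 [237 234 226 221 220 221 220 214 201 192 193 205 215 226 239 244 245 245]
 [243 238 229 223 221 221 219 214 201 191 189 190 195 215 236 243 245 245]
 [244 241 232 224 222 221 220 215 203 192 188 187 193 215 236 243 245 245]
 [244 243 237 228 223 221 221 217 207 194 189 189 199 222 239 244 245 245]
 [245 243 240 231 224 222 221 218 210 196 189 18
[... 152 characters left out ...]
212 236 243 245 245 245]
 [245 244 243 237 227 222 221 221 216 205 193 192 212 236 243 245 245 245]
 [245 245 243 239 229 223 221 220 217 209 200 201 216 235 243 244 245 245]
 [245 245 244 240 232 225 222 220 215 212 217 222 226 233 239 243 244 245]
 [245 245 244 242 236 230 226 221 214 216 229 236 233 226 228 239 244 245]
 [245 245 244 243 241 237 233 227 222 225 232 233 225 212 217 236 243 244]
 [245 245 245 245 243 242 240 237 236 236 232 220 206 196 211 232 241 243]
 [245 245 245 245 245 244 243 243 243 242 234 215 195 190 203 221 232 240]
 [245 245 245 245 245 244 244 244 244 243 237 218 196 188 193 203 220 237]
 [245 245 245 245 245 244 244 244 244 244 239 223 199 188 187 192 213 236]]
```

The pointer is at about 20.0–20.3° and the mark at about 20.5–20.8°, so they meet within about 0.5 mm. Now I'll locate the handle to close the guard.

```bash
python3 - <<'E'
from h import *
a=np.load('s9.npy'); s=dict(tool_pos=a[:3],tool_rot=a[3:])
im=cv2.imread('pics/w9.png'); m=(im.max(2)<60).astype(np.uint8); m[:,:390]=0;m[:,445:]=0;m[:110]=0;m[190:]=0
n,l,st,ce=cv2.connectedComponentsWithStats(m)
for k in range(1,n):
  if st[k,4]>50:
    c=max(cv2.findContours((l==k).astype(np.uint8),0,2)[0],key=cv2.contourArea)
    P=np.array([wonz(s,u,v,.132)[:2] for u,v in c[:,0]],np.float32); print(st[k],ce[k],cv2.minAreaRect(P))
print(telemetry.observe()['tool_pos'])
E
```

```text
[396 123  27  47 992] [408.67943548 145.26209677] ((0.4842531979084015, -0.38041478395462036), (0.03918548300862312, 0.018699921667575836), 7.1388258934021)
[ 0.4125741  -0.27902551  0.23167215]
```

Call:
apply_moves(
  delta_pos=[
    [0.1,-0.1,0],
    [0.179,-0.2,0],
    [0.179,-0.264,0],
    [0.179,-0.264,-0.05],
    [0.179,-0.264,-0.14],
    [0.179,-0.264,-0.22],
    [0.179,-0.264,-0.28],
    [0.179,-0.264,-0.305],
  ],
  dr=[
    [0,0,0],
    [0,0,0],
    [0,0,0],
    [0,0,0],
    [0,0,0],
    [0,0,0],
    [0,0,0],
    [0,0,0],
  ],
  jaw=[0.45,0.45,0.45,0.45,0.45,0.45,0.45,0.45],
)

```text
time: 34.47
tool_pos: [0.4824, -0.3832, 0.1059]
tool_rot: [-3.135, 0.005, 0.125]
contact_force: [0.1, 0.8, -0.9]
opening: 0.0414
grip_force: 0.0
```

Call:
apply_moves(
  delta_pos=[
    [0,0,0],
    [0,0,0],
    [0,0,0],
    [0,0,0],
    [0,0,0],
    [0,0,0],
    [0,0,0],
    [0,0,0],
  ],
  dr=[
    [0,0,0],
    [0,0,0],
    [0,0,0],
    [0,0,0],
    [0,0,0],
    [0,0,0],
    [0,0,0],
    [0,0,0],
  ],
  jaw=[0.45,0.05,0.05,0.05,0.05,0.05,0.05,0.05],
  force=35,
)

```text
time: 35.13
tool_pos: [0.4844, -0.3853, 0.1119]
tool_rot: [3.14, -0.001, 0.125]
contact_force: [-1.0, -0.1, 5.1]
opening: 0.0116
grip_force: 35.0
```

Call:
apply_moves(
  delta_pos=[
    [-0.003,0.025,0],
    [-0.008,0.065,0],
    [-0.014,0.11,0],
    [-0.019,0.155,0],
    [-0.023,0.185,0],
    [-0.025,0.205,0],
    [-0.027,0.22,0],
    [-0.027,0.22,0],
  ],
  dr=[
    [0,0,0],
    [0,0,0],
    [0,0,0],
    [0,0,0],
    [0,0,0],
    [0,0,0],
    [0,0,0],
    [0,0,0],
  ],
  jaw=[0.05,0.05,0.05,0.05,0.05,0.05,0.05,0.05],
)

```text
time: 35.8
tool_pos: [0.4735, -0.2957, 0.1119]
tool_rot: [3.141, -0.001, 0.126]
contact_force: [-0.6, 2.4, 8.1]
opening: 0.0118
grip_force: 35.0
```

Call:
apply_moves(
  delta_pos=[
    [0,0,0],
    [-0.001,0.007,0],
    [-0.002,0.014,0],
    [-0.002,0.018,0],
    [-0.002,0.018,0],
    [-0.002,0.018,0],
  ],
  dr=[
    [0,0,0],
    [0,0,0],
    [0,0,0],
    [0,0,0],
    [0,0,0],
    [0,0,0],
  ],
  jaw=[0.05,0.05,0.05,0.05,0.05,0.05],
)

```text
time: 36.3
tool_pos: [0.4728, -0.2896, 0.1119]
tool_rot: [3.14, -0.002, 0.125]
contact_force: [-0.9, 0.0, 7.8]
opening: 0.0119
grip_force: 35.0
```

Call:
apply_moves(
  delta_pos=[
    [0,0.004,0],
    [-0.001,0.008,0],
    [-0.001,0.011,0],
    [-0.001,0.011,0],
    [-0.001,0.011,0],
  ],
  dr=[
    [0,0,0],
    [0,0,0],
    [0,0,0],
    [0,0,0],
    [0,0,0],
  ],
  jaw=[0.05,0.05,0.05,0.05,0.05],
)

```text
time: 36.72
tool_pos: [0.4726, -0.2874, 0.112]
tool_rot: [3.136, -0.002, 0.125]
contact_force: [-1.4, -8.1, 3.2]
opening: 0.0114
grip_force: 35.0
```

Call:
apply_moves(
  delta_pos=[
    [0,0.004,0],
    [0,0.004,0],
    [0,0.004,0],
  ],
  dr=[
    [0,0,0],
    [0,0,0],
    [0,0,0],
  ],
  jaw=[0.05,0.05,0.05],
)

```text
time: 36.97
tool_pos: [0.4726, -0.2874, 0.112]
tool_rot: [3.134, -0.002, 0.125]
contact_force: [-1.6, -14.1, 2.3]
opening: 0.0121
grip_force: 35.0
```

The guard is against its stop, with the force rising and no further motion. I'll release, retreat and check.

Call:
apply_moves(
  delta_pos=[
    [0,-0.004,0],
    [0,-0.004,0],
    [0,-0.004,0],
    [0,-0.004,0],
    [0,-0.004,0.03],
    [0,-0.004,0.1],
    [0,-0.004,0.2],
    [0,-0.004,0.3],
  ],
  dr=[
    [0,0,0],
    [0,0,0],
    [0,0,0],
    [0,0,0],
    [0,0,0],
    [0,0,0],
    [0,0,0],
    [0,0,0],
  ],
  jaw=[0.05,0.4,0.4,0.4,0.4,0.4,0.4,0.4],
)

```text
time: 37.63
tool_pos: [0.4711, -0.2839, 0.2309]
tool_rot: [-3.138, 0.003, 0.125]
contact_force: [1.1, -0.5, 0.1]
opening: 0.0366
grip_force: 0.0
```

Call:
apply_moves(
  delta_pos=[
    [-0.12,0,0.02],
    [-0.12,0,0.02],
    [-0.12,0,0.02],
    [-0.12,0,0.02],
    [-0.12,0,0.02],
    [-0.12,0,0.02],
  ],
  dr=[
    [0,0,0],
    [0,0,0],
    [0,0,0],
    [0,0,0],
    [0,0,0],
    [0,0,0],
  ],
  jaw=[0.4,0.4,0.4,0.4,0.4,0.4],
)

```text
time: 38.13
tool_pos: [0.4245, -0.2848, 0.2376]
tool_rot: [-3.14, 0.001, 0.125]
contact_force: [-0.4, -1.0, 1.4]
opening: 0.0368
grip_force: 0.0
```

```bash
python3 lids.py t9.png; python3 - <<'E'
from h import *
s=telemetry.observe(); im=snap('wrist','w10.png')[:,:,::-1]
m=(im.max(2)<60).astype(np.uint8); m[:,:240]=0;m[:,350:]=0;m[:90]=0;m[210:]=0
n,l,st,ce=cv2.connectedComponentsWithStats(m); k=1+st[1:,4].argmax()
c=max(cv2.findContours((l==k).astype(np.uint8),0,2)[0],key=cv2.contourArea)
P=np.array([wonz(s,u,v,.132)[:2] for u,v in c[:,0]],np.float32); print('handle',st[k],cv2.minAreaRect(P),s['tool_pos'])
E
```

```text
[221, 172, 40, 4, 135] [239.4 173.4] z.072 [0.6332 0.0936] z.021 [0.6475 0.0979]
[132, 206, 16, 20, 202] [139.8 215.5] z.072 [0.5206 0.3115] z.021 [0.5297 0.3258]
[158, 211, 17, 22, 218] [166.6 221.9] z.072 [0.5096 0.2496] z.021 [0.5182 0.2611]
[125, 231, 18, 21, 228] [133.2 241. ] z.072 [0.4617 0.3197] z.021 [0.4681 0.3344]
[152, 236, 18, 21, 239] [160.3 246.6] z.072 [0.4529 0.2578] z.021 [0.4589 0.2697]
[132, 258, 18, 22, 254] [141.  268.6] z.072 [0.4014 0.295 ] z.021 [0.405  0.3086]
[238, 295, 14, 10, 97] [244.3 299.4] z.072 [0.348  0.0617] z.021 [0.3492 0.0646]
[326, 299, 11, 14, 96] [331.1 305.3] z.072 [ 0.3467 -0.1289] z.021 [ 0.3478 -0.1348]
handle [288 134   9  45 375] ((0.4742008149623871, -0.2876814305782318), (0.039213914424180984, 0.00715035991743207), 7.601620674133301) [ 0.42446484 -0.28491247  0.23770267]
```

```bash
python3 -c "
from cell import job
print(job.hand_in())"
```

```text
the job is handed in; nothing more can be done
None
```

I handed the job in at about 38 s: all five lids (0–4; frame 5 was bare) lie flat and unstacked in the tray, the knob pointer meets the steel mark within about 0.5 mm by camera, and the guard is back against its stop; the hand-in gave no verdict.

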